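# Jug under the self-closing tap, lever held at half open

### The job

The water filter has been changed and I am about to turn the supply back on. Stand the steel jug on the raised rest of the tap, centred under the spout, and let go of it; only then pull the tap's self-closing lever forward to the half-open mark (the long middle tick on its index plate) and finish still holding it there, because it springs shut when released. Leave the mug, the bottle and the caddy where they are.

Things in the scene. Friction and masses are not known exactly. Their poses are not given: they have to be found in the camera images.
- font: fixed countertop tap unit of stainless steel. Origin on the counter (z = 0) straight under the spout, z up; +x runs from the spout back to the column, so -x is its open front. Drip tray x -75 to +145 mm, 150 mm wide, 14 mm high. Column at x = +105 mm, diameter 36 mm, 223 mm high. The tap itself is a bar of diameter 26 mm at height 198 mm from column to spout; the lever stands on it at x = +55 mm
- rest (a point): centre of the top of the jug rest, 45 mm above the counter, straight under the spout: a square of five steel slats, 86 x 86 mm, on four thin legs in the drip tray; axes as font
- spout (a point): centre of the spout's lower end, 171 mm above the counter (126 mm above the rest; the nozzle is 20 mm in diameter); axes as font
- pivot (a point): centre of the lever's hinge, 225 mm above the counter, 55 mm behind the spout; the hinge axis lies along font's y. Axes as font
- lever (a joint): angle of the tap lever, rad: 0 shut, grows as its top is pulled forward (to -x of font, over the jug), stop at 1.2. The half-open mark is at 0.70. Its forward lean from upright is (value - 0.15). A spring shuts it: 2 N at the ball to start, 5 N at the mark. A curved index plate on its -y side has three ticks (shut, half, full open; the middle one longest); a thin pointer shows it
- ball (a point): centre of the black ball (diameter 30 mm) on the end of the lever's steel rod (diameter 10 mm), 85 mm from the hinge. 309 mm above the counter when shut, 297 mm at the mark
- jug: empty straight stainless jug: 100 mm high, 86 mm across the rim, 76 mm across the base, wall 3 mm, about 0.2 kg. Origin in the centre of its underside, z up. One D handle on its -x side: its upright bar is centred 77 mm from the jug's axis, 10 mm thick radially, 16 mm wide (along y), from 22 to 92 mm above the underside; 30 mm clear between bar and wall. Small pouring lip at +x
- mug: bystander: glass mug, 105 mm high, 76 mm across; origin in the centre of its underside
- bottle: bystander: amber glass bottle with black cap, 160 mm high, 62 mm across; origin in the centre of its underside
- caddy: bystander: open blue plastic caddy, 130 x 200 x 60 mm; origin in the centre of its underside
Not all that is in view belongs to the job. Leave any orange look-alike of the jug alone.

How it is judged (in metres and radians):
On the way, in this order (a step that is already met when the one before it is completed fails the run):
1. the jug stands on the rest under the spout, released, with the tap shut (horizontal distance between jug and spout below 0.022 m and z of jug in the frame of rest between -0.004 and 0.004 m and angle between jug's own z axis and vertical below 0.08 rad and contact force between the fingers and jug below 0.1 N and linear speed of jug below 0.02 m/s and value of joint lever below 0.15 rad), for 0.3 s.
2. the lever is held at the half-open mark (value of joint lever between 0.6 and 0.8 rad and contact force between the fingers and lever above 1 N), for 0.5 s.
At the end, for the whole second after the job is handed in: The fingers hold the tap lever still within 0.1 rad of the half-open mark (joint 0.60 to 0.80), while the jug, untouched, stands upright and at rest on the raised rest, its axis within 22 mm of the spout's (all of step 2 and velocity of joint lever between -0.1 and 0.1 rad/s and contact force between jug and lever below 0.1 N and contact force between each of the arm, the fingers and jug below 0.1 N and horizontal distance between jug and spout below 0.022 m and z of jug in the frame of rest between -0.004 and 0.004 m and angle between jug's own z axis and vertical below 0.08 rad and linear speed of jug below 0.02 m/s); the arm keeps its last pose, push and grip.
It fails at once if the tap was opened without the jug under the spout (value of joint lever above 0.25 rad and horizontal distance between jug and spout above 0.03 m).
It fails at once if the mug, the bottle or the caddy was moved (distance of any of mug, bottle, caddy from where it was at the start of the episode above 0.03 m).
It also fails if it takes over 64 s, if anything falls off the work surface, if the arm or the gripper's body presses on something with over 40 N, if the wrist force passes 120 N, or if a joint passes its speed limit or range.

### The arm

A 6-joint arm with a two-finger parallel gripper is mounted at the origin on the work surface. World frame = base frame: x ahead of the robot, y to its left, z up, the work surface at z = 0. Lengths are in m, angles in degrees, forces in N, time in s.
With the tool pointing down it reaches from about 0.375 to 0.9 m from the base axis. Payload 3.1 kg.
Tool frame: the origin (TCP) lies on the centre line of the jaws, within the pads' length; the fingertips stand 19 mm ahead of it and the grasp point (between the pads) is the TCP; z points along the fingers, y is the direction in which the jaws open and shut (so a half turn about z gives the same grasp; the last joint's range is limited). The gripper opens to 87 mm and grips with 3 to 60 N. Pads are 19 mm wide; open, the fingers measure 117 mm over their backs; the gripper's body (75 mm by 190 mm) begins 51 mm behind the grasp point.
Start: joints at [65.346, 30.224, 82.088, -0, 67.689, -10.227], TCP at [0.156, 0.605, 0.242] pointing down, gripper open.
Joint ranges: [-176.69, 176.69], [-43.24, 126.21], [12.49, 139.97], [-82, 262], [0, 151.66], [-163.58, 163.58]. Speed limits (degrees/s): [159.86, 159.86, 180, 180, 180, 180].

### API

Orientations are given as a 3x3 rotation matrix whose columns are the frame's x, y, z axes.
In Python, from rig import bot gives the robot as it stands.
- The arm moves only by the tool carry_out, never from a script. Its argument "targets" is a list of rows, each a list of 6 numbers: the shift along the tool's x, y, z each as a share of 200 mm, from -1 to 1, then the turn, a rotation vector about the tool's x, y, z each as a share of pi/2 rad, from -1 to 1. In form: [[dx, dy, dz, ax, ay, az], ...]. A call has 1 to 20 rows; each row is the pose to reach, as a shift and turn from the pose measured when the call began, along the tool's axes at that moment; what a row does not reach only later rows make up. A row lasts 1/8 s, in which the tool goes at most 62.5 mm and 10.7 degrees, less where a joint would pass 70% of its speed; a pose out of reach is approached as far as the arm can. A call with a number of a shift or a turn outside -1 to 1 is refused whole. A call with a gripper value outside its range is refused whole. "jaw" is the gripper's target within -1 to 1 (fully open at 1, half-way at 0, shut at -1), set as the call begins (left out, the last holds). The fingers move at their own pace and stop on an object; the grip force is fixed at half the most. Time passes only in rows, so rows that repeat a pose let the fingers close. It gives the time, the measured TCP pose, the force and the opening at its end, in the units of the state.
- bot.read_state(): the state, without advancing time (a new reading comes with each control period).
- bot.capture(name): name is "scene" or "side" or "wrist"; returns the picture (420x560x3 uint8, blue, green, red); there is no depth.
- bot.camera_info(name): a dict with "camera_matrix" (3x3 intrinsics, pixels), "view" (4x4, takes a point from world to camera coordinates); the wrist camera has in their place "mount" (4x4, takes a point from camera to tool coordinates, whose origin is the TCP and whose axes are the flange's). Camera axes: x right, y down, z forward; pixel columns grow to the right and rows downward; lengths in m; the calibration is good to about 2 mm. The wrist camera is an equidistant fisheye: a pixel r from the principal point sees the ray r / f radians off the axis. A picture is of the moment at which its call begins: read the wrist's pose just before it. camera_info takes no time and is no camera call.
- bot.hand_in(): hands the job in, once; it reports no verdict.
The state is a dict: "time_s": time; "joint_positions": joint angles; "qvel": joint speeds; "tau": joint torques, N m; "position": TCP position; "tcp_rot": TCP orientation; "force": force on the tool from outside, world axes, zero at the start; "moment": the same for the moment, N m; "opening": opening from 0.0 (shut) to 1.0 (fully open).
Only numpy, scipy, OpenCV 4.12 (cv2) and the standard library are available. Lean on these libraries where they do the work, as an engineer would, in place of code of your own. Each camera call takes 0.05 s, during which the arm holds its last target.

## Working session

There is one attempt and no reset: what is moved stays moved. The work goes in short steps, Python scripts to look and compute and a tool call to move; the robot and the scene stay as the last step left them, time stands still between calls to the robot, and variables do not carry over. Pictures are saved under pics/ and viewed, and the job is handed in when it is done.

Besides the shell and the picture viewer there is one more tool, called after "Request:" as a command line: name --pt "numbers of a row" for each row, then --argument value for the rest. carry_out: Moves the arm, as the interface text tells. Shift numbers are shares of 200 mm and turn numbers shares of pi/2 rad, none past 1 either way. Its arguments: {"type":"object","properties":{"targets":{"type":"array"},"jaw":{"type":"number"}},"required":["targets"]}

```bash
ls; mkdir -p pics; python3 - <<'E'
from rig import bot
import cv2,numpy as np
np.set_printoptions(precision=4,suppress=True)
print(bot.read_state())
for n in ["scene","side","wrist"]:
    cv2.imwrite(f"pics/{n}0.png",bot.capture(n)); print(n,bot.camera_info(n))
E
```

```text
pics
{'time_s': 0.0, 'joint_positions': array([ 65.346 ,  30.2792,  82.1562,  -0.0013,  67.6911, -10.2279]), 'qvel': array([-0.0251, -0.0211, -0.0514, -0.0799,  0.0743, -0.0426]), 'tau': array([  0.0007, -44.005 , -17.6593,   0.0635,   0.058 ,  -0.0002]), 'position': array([0.1554, 0.6047, 0.2406]), 'tcp_rot': array([[-0.9685,  0.2491, -0.0009],
       [ 0.2491,  0.9685, -0.002 ],
       [ 0.0004, -0.0022, -1.    ]]), 'force': array([-0.7615, -0.2304,  0.8242]), 'moment': array([-0.0003,  0.0365,  0.0416]), 'opening': 1.000288169345044}
scene {'camera_matrix': array([[399.6913,   0.    , 279.1797],
       [  0.    , 399.6913, 217.8873],
       [  0.    ,   0.    ,   1.    ]]), 'view': array([[-0.1914,  0.9814,  0.0142,  0.1883],
       [ 0.6522,  0.138 , -0.7454, -0.2339],
       [-0.7335, -0.1334, -0.6665,  1.731 ],
       [ 0.    ,  0.    ,  0.    ,  1.    ]])}
side {'camera_matrix': array([[497.4887,   0.    , 282.4197],
       [  0.    , 497.4887, 201.4087],
       [  0.    ,   0.    ,   1.    ]]), 'view': array([[ 0.7123, -0.7015,  0.0237, -0.4823],
       [-0.3738, -0.4077, -0.8331,  0.3773],
       [ 0.5941,  0.5846, -0.5526,  1.0342],
       [ 0.    ,  0.    ,  0.    ,  1.    ]])}
wrist {'camera_matrix': array([[325.1923,   0.    , 274.859 ],
       [  0.    , 325.1923, 212.572 ],
       [  0.    ,   0.    ,   1.    ]]), 'mount': array([[ 0.0013, -0.9676, -0.2527,  0.0702],
       [ 1.    ,  0.0011,  0.001 ,  0.0006],
       [-0.0007, -0.2527,  0.9676, -0.1434],
       [ 0.    ,  0.    ,  0.    ,  1.    ]])}
```

View pics/scene0.png

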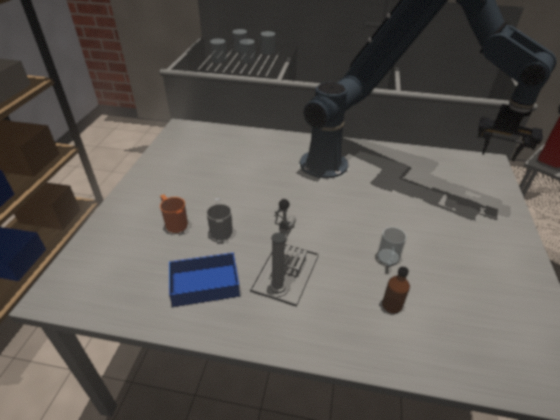

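View pics/side0.png

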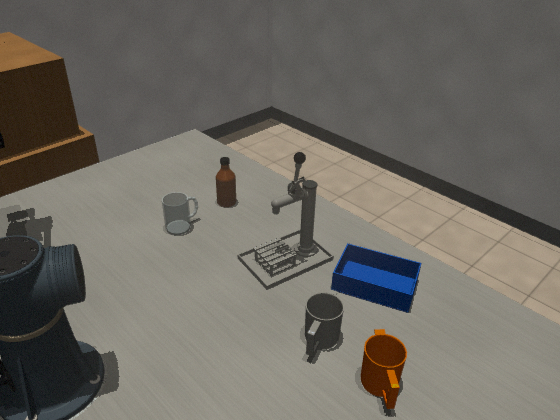

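View pics/wrist0.png

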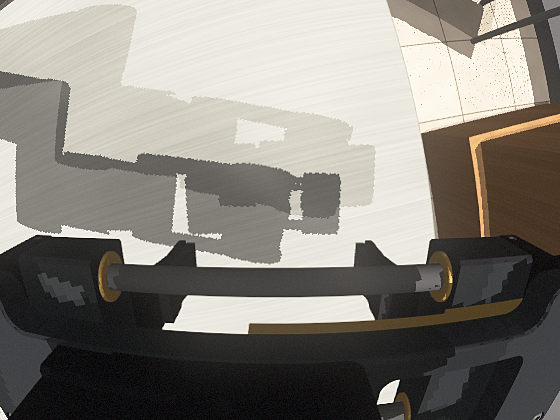

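The steel jug is at scene (220,222) / side (323,322), with the orange look-alike beside it. The tap is at scene (285,265) / side (290,230), the mug and bottle are on the far +y side, and the caddy is next to the tap. I'll zoom in next.

```bash
python3 - <<'E'
import cv2
s=cv2.imread("pics/scene0.png");d=cv2.imread("pics/side0.png")
def c(im,x,y,w,h,k,n):
    o=cv2.resize(im[y:y+h,x:x+w],None,fx=k,fy=k,interpolation=cv2.INTER_CUBIC)
    o=cv2.convertScaleAbs(o,alpha=1.5,beta=10)
    for i in range(0,w,10):
        cv2.putText(o,str(x+i),(i*k,8),0,.3,(0,255,255),1) if i%20==0 else 0
        cv2.line(o,(i*k,10),(i*k,14),(0,255,255),1)
    for j in range(0,h,10):
        cv2.putText(o,str(y+j),(0,j*k+3),0,.3,(0,255,255),1)
    cv2.imwrite(n,o)
c(s,190,190,140,115,5,"pics/sc1.png")
c(d,225,140,160,120,5,"pics/sd1.png")
c(d,230,225,160,140,4,"pics/sd2.png")
E
```

```text
(no output)
```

View pics/sc1.png

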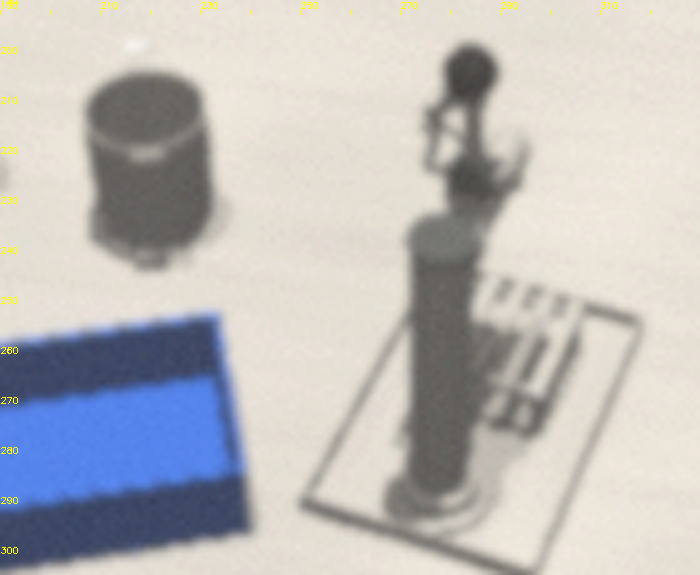

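View pics/sd1.png

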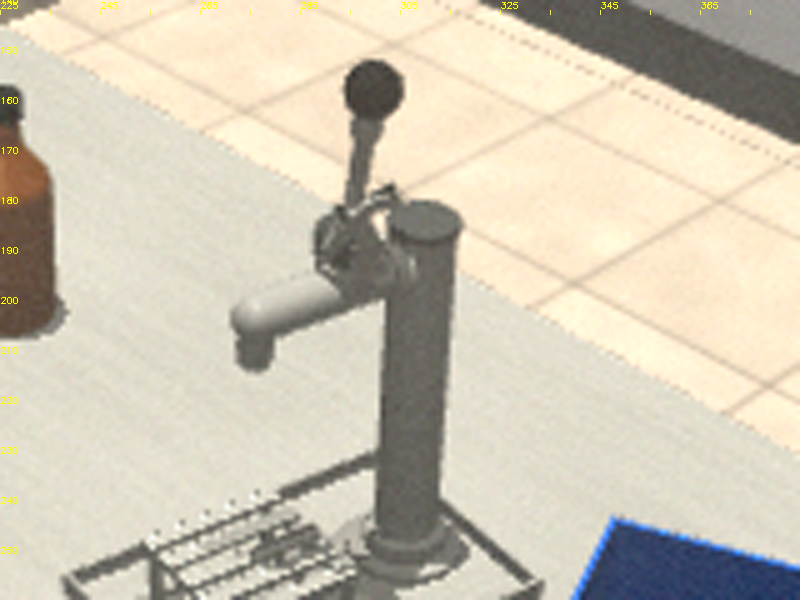

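View pics/sd2.png

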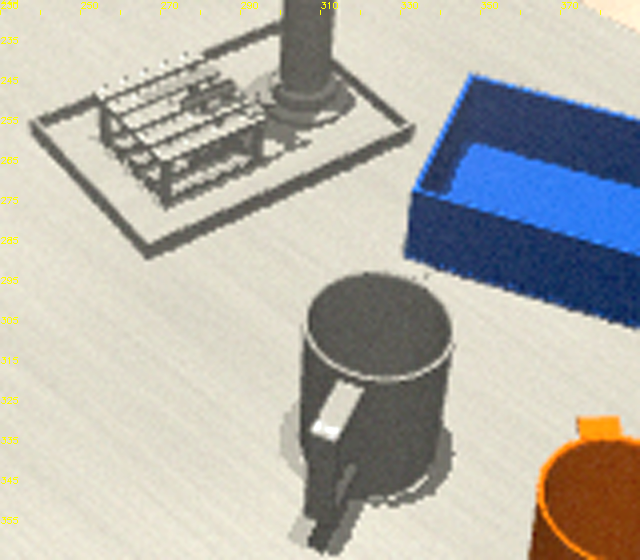

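```bash
cat >h.py <<'E'
import numpy as np,cv2
from rig import bot
np.set_printoptions(precision=4,suppress=True)
def ray(n,p):
    c=bot.camera_info(n);K=c["camera_matrix"];V=c["view"]
    R=V[:3,:3];d=R.T@np.linalg.inv(K)@np.array([p[0],p[1],1.]);return -R.T@V[:3,3],d/np.linalg.norm(d)
def plane(n,p,z):
    o,d=ray(n,p);return o+d*(z-o[2])/d[2]
def tri(a,b):
    o1,d1=ray("scene",a);o2,d2=ray("side",b)
    A=np.stack([d1,-d2],1);t=np.linalg.lstsq(A,o2-o1,rcond=None)[0]
    p,q=o1+d1*t[0],o2+d2*t[1];return (p+q)/2,np.linalg.norm(p-q)
def proj(n,P):
    c=bot.camera_info(n);q=c["view"][:3,:3]@np.array(P)+c["view"][:3,3];u=c["camera_matrix"]@q;return u[:2]/u[2]
E
python3 - <<'E'
from h import *
print("rim side",plane("side",(324.4,306.7),.1),"scene",plane("scene",(219.1,212.6),.1),tri((219.1,212.6),(324.4,306.7)))
print("handle top end",plane("side",(311.2,333),.092), "inner",plane("side",(318,321.5),.092))
for n,p in [("side",(238.7,255.5)),("side",(267,288)),("side",(333,257)),("scene",(318,254)),("scene",(250.4,290.6)),("scene",(297,304.8))]:
    print(n,p,plane(n,p,.014))
print("ball",tri((283.8,204.4),(299.6,157.8)))
print("column top",plane("side",(310,183.7),.223),plane("scene",(279,238),.223))
print("spout",plane("side",(276,213),.171))
E
```

```text
rim side [ 0.5009 -0.3075  0.1   ] scene [ 0.5089 -0.2979  0.1   ] (array([ 0.5044, -0.302 ,  0.0945]), np.float64(0.004469701207493621))
handle top end [ 0.43   -0.3339  0.092 ] inner [ 0.4643 -0.3222  0.092 ]
side (238.7, 255.5) [0.5421 0.0348 0.014 ]
side (267, 288) [ 0.5114 -0.1119  0.014 ]
side (333, 257) [ 0.728  -0.1469  0.014 ]
scene (318, 254) [0.5472 0.0447 0.014 ]
scene (250.4, 290.6) [ 0.7378 -0.1361  0.014 ]
scene (297, 304.8) [0.7603 0.009  0.014 ]
ball (array([ 0.6707, -0.0547,  0.309 ]), np.float64(0.003113413650449332))
column top [ 0.7063 -0.065   0.223 ] [ 0.7082 -0.0575  0.223 ]
spout [ 0.6013 -0.0478  0.171 ]
```

```bash
cat >>h.py <<'E'
from scipy.spatial.transform import Rotation as Ro
def Rdown(yaw):
    a=np.deg2rad(yaw);x=np.array([np.cos(a),np.sin(a),0]);z=np.array([0,0,-1.]);return np.stack([x,np.cross(z,x),z],1)
def to(P,yaw,st=None):
    s=st or bot.read_state();R=s["tcp_rot"];Rt=yaw if np.ndim(yaw)==2 else Rdown(yaw)
    d=R.T@(np.array(P)-s["position"])/.2;a=Ro.from_matrix(R.T@Rt).as_rotvec()/(np.pi/2)
    print("to",P,"->",np.round(d,3),np.round(a,3))
E
python3 - <<'E'
from h import *
to((.34,.45,.42),170)
E
```

```text
to (0.34, 0.45, 0.42) -> [-1.086 -0.521 -0.896] [-0.001 -0.    -0.049]
```

Request:
carry_out --pt "-0.2 -0.1 -0.25 0 0 -0.01" --pt "-0.45 -0.25 -0.5 0 0 -0.03" --pt "-0.7 -0.4 -0.75 0 0 -0.05" --pt "-0.95 -0.5 -0.9 0 0 -0.05" --pt "-0.95 -0.5 -0.9 0 0 -0.05" --jaw 1

```text
time_s: 0.78
position: [0.3168, 0.4596, 0.4231]
tcp_rot: [[-0.985, 0.175, 0.002], [0.175, 0.985, 0.0], [-0.002, 0.001, -1.0]]
force: [-0.5, 0.6, -0.1]
opening: 1.001
```

```bash
python3 - <<'E'
from h import *
to((.46,.27,.42),175)
E
```

```text
to (0.46, 0.27, 0.42) -> [-0.871 -0.808  0.017] [ 0.     0.001 -0.056]
```

Request:
carry_out --pt "-0.2 -0.2 0 0 0 -0.02" --pt "-0.4 -0.4 0 0 0 -0.04" --pt "-0.65 -0.6 0 0 0 -0.05" --pt "-0.85 -0.8 0 0 0 -0.05" --pt "-0.85 -0.8 0 0 0 -0.05"

```text
time_s: 1.4
position: [0.4584, 0.2691, 0.4228]
tcp_rot: [[-0.995, 0.103, 0.002], [0.103, 0.995, -0.001], [-0.002, -0.001, -1.0]]
force: [-0.6, 0.2, -0.2]
opening: 0.998
```

```bash
python3 - <<'E'
from h import *
to((.48,.08,.42),180)
E
```

```text
to (0.48, 0.08, 0.42) -> [-0.205 -0.929  0.015] [-0.     0.001 -0.066]
```

Request:
carry_out --pt "-0.05 -0.25 0 0 0 -0.02" --pt "-0.1 -0.5 0 0 0 -0.04" --pt "-0.15 -0.75 0 0 0 -0.06" --pt "-0.2 -0.95 0 0 0 -0.07" --pt "-0.2 -0.95 0 0 0 -0.07" --pt "-0.2 -0.95 0 0 0 -0.07"

```text
time_s: 2.15
position: [0.4781, 0.0771, 0.4228]
tcp_rot: [[-1.0, -0.007, 0.001], [-0.007, 1.0, 0.0], [-0.001, 0.0, -1.0]]
force: [0.5, -0.2, 0.4]
opening: 1.005
```

```bash
python3 - <<'E'
from h import *
import pickle
s=bot.read_state();im=bot.capture("wrist");cv2.imwrite("pics/w1.png",im);pickle.dump(s,open("w1.pkl","wb"));print(s["position"])
to((.46,-.12,.42),190)
E
```

```text
[0.4781 0.0771 0.4228]
to (0.46, -0.12, 0.42) -> [ 0.098 -0.986  0.014] [ 0.     0.001 -0.106]
```

View pics/w1.png

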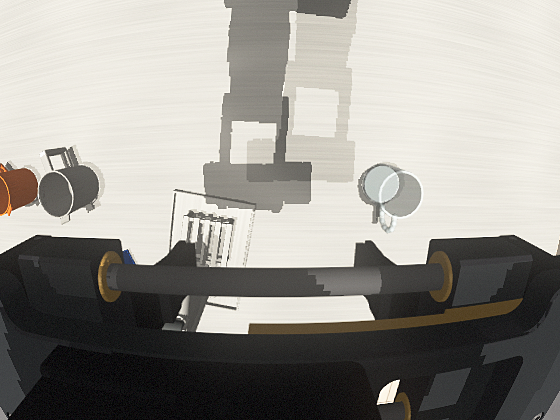

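```bash
cat >>h.py <<'E'
def wplane(s,p,z):
    c=bot.camera_info("wrist");K=c["camera_matrix"];M=c["mount"]
    x=(p[0]-K[0,2])/K[0,0];y=(p[1]-K[1,2])/K[1,1];r=np.hypot(x,y)
    d=np.array([np.sin(r)*x/r,np.sin(r)*y/r,np.cos(r)])
    R=s["tcp_rot"]; o=s["position"]+R@M[:3,3]; d=R@M[:3,:3]@d
    return o+d*(z-o[2])/d[2]
def crop(im,x,y,w,h,k,n,al=1.0):
    o=cv2.resize(im[y:y+h,x:x+w],None,fx=k,fy=k,interpolation=cv2.INTER_CUBIC)
    o=cv2.convertScaleAbs(o,alpha=al)
    for i in range(0,w,10):
        if i%20==0: cv2.putText(o,str(x+i),(i*k,8),0,.3,(0,0,255),1)
        cv2.line(o,(i*k,10),(i*k,14),(0,0,255),1)
    for j in range(0,h,10): cv2.putText(o,str(y+j),(0,j*k+3),0,.3,(0,0,255),1)
    cv2.imwrite(n,o)
E
python3 - <<'E'
from h import *
im=cv2.imread("pics/w1.png")
crop(im,0,130,130,110,6,"pics/w1a.png");crop(im,150,180,130,90,6,"pics/w1b.png")
E
```

```text
(no output)
```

View pics/w1a.png

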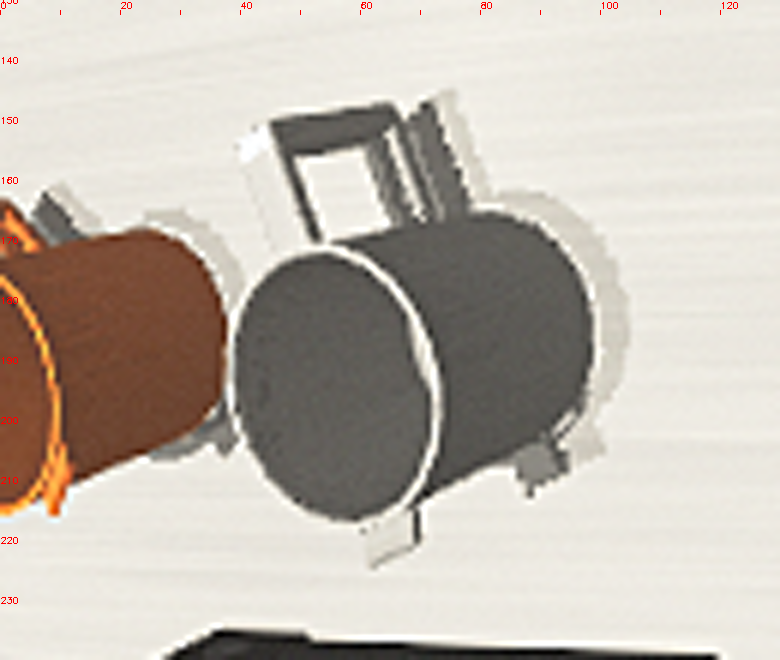

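View pics/w1b.png

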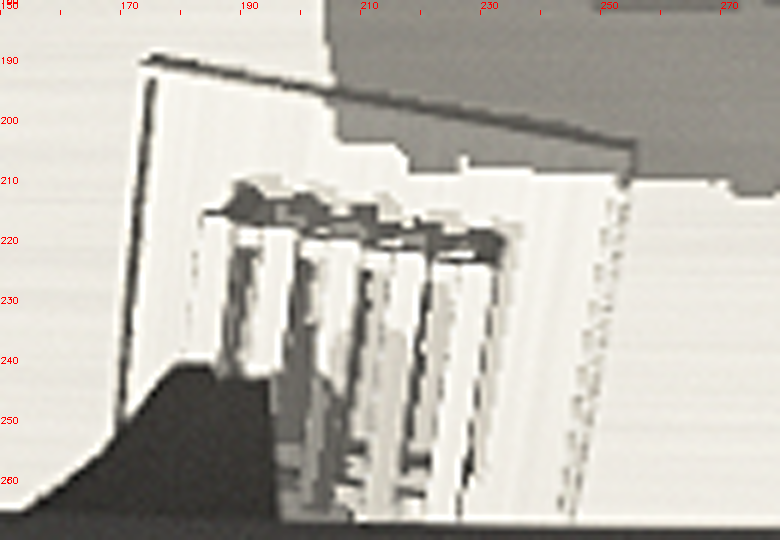

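```bash
python3 - <<'E'
from h import *
import pickle
s=pickle.load(open("w1.pkl","rb"))
f=lambda p,o:(p[0]/6+o[0],p[1]/6+o[1])
rim=[(320,247),(275,270),(243,330),(232,380),(247,440),(290,497),(350,522),(408,503),(433,440),(440,385),(415,300),(375,262)]
P=np.array([wplane(s,f(p,(0,130)),.1)[:2] for p in rim])
A=np.c_[2*P,np.ones(len(P))];c=np.linalg.lstsq(A,(P**2).sum(1),rcond=None)[0]
print("rim c",c[:2],"r",np.sqrt(c[2]+c[:2]@c[:2]))
for p in [(240,155),(272,122),(272,250),(318,243)]: print("h",wplane(s,f(p,(0,130)),.092)[:2])
for p in [(365,568),(400,550)]: print("lip",wplane(s,f(p,(0,130)),.098)[:2])
for p in [(144,63),(635,145)]: print("tray",wplane(s,f(p,(150,180)),.014)[:2])
for p in [(203,212),(497,262)]: print("rest",wplane(s,f(p,(150,180)),.045)[:2])
E
```

```text
rim c [ 0.5011 -0.2999] r 0.04065210279640037
h [ 0.4324 -0.3357]
h [ 0.4236 -0.3214]
h [ 0.4612 -0.3257]
h [ 0.46   -0.3067]
lip [ 0.556  -0.2993]
lip [ 0.5502 -0.2843]
tray [ 0.5136 -0.1009]
tray [0.538  0.0459]
rest [ 0.5509 -0.076 ]
rest [0.5646 0.0087]
```

Request:
carry_out --pt "0.02 -0.2 0 0 0 -0.05" --pt "0.05 -0.45 0 0 0 -0.1" --pt "0.1 -0.7 0 0 0 -0.13" --pt "0.1 -0.95 0 0 0 -0.15" --pt "0.1 -0.95 0 0 0 -0.15"

```text
time_s: 2.82
position: [0.46, -0.1141, 0.4226]
tcp_rot: [[-0.971, -0.239, 0.001], [-0.239, 0.971, -0.0], [-0.001, -0.0, -1.0]]
force: [-0.8, 0.5, 0.4]
opening: 0.997
```

```bash
python3 - <<'E'
from h import *
s=bot.read_state();print(s["joint_positions"],s["position"])
to((.40,-.30,.30),201)
E
```

```text
[ -27.4926    7.8297   87.1439    0.025    84.9575 -131.3001] [ 0.46   -0.1141  0.4226]
to (0.4, -0.3, 0.3) -> [ 0.514 -0.831  0.613] [-0.     0.001 -0.08 ]
```

Request:
carry_out --pt "0.1 -0.2 0.1 0 0 -0.01" --pt "0.2 -0.4 0.25 0 0 -0.02" --pt "0.3 -0.6 0.4 0 0 -0.02" --pt "0.4 -0.78 0.55 0 0 -0.02" --pt "0.4 -0.78 0.55 0 0 -0.02" --pt "0.4 -0.78 0.55 0 0 -0.02"

```text
time_s: 3.58
position: [0.4207, -0.283, 0.3129]
tcp_rot: [[-0.963, -0.271, 0.002], [-0.271, 0.963, 0.001], [-0.002, 0.0, -1.0]]
force: [0.1, -0.5, 0.7]
opening: 0.999
```

```bash
python3 - <<'E'
from h import *
import pickle
s=bot.read_state();im=bot.capture("wrist");cv2.imwrite("pics/w2.png",im);pickle.dump(s,open("w2.pkl","wb"));print(s["position"],s["joint_positions"])
E
```

```text
[ 0.4207 -0.283   0.3129] [ -46.6412   16.2036   93.4934    0.1148   70.2668 -152.3752]
```

View pics/w2.png

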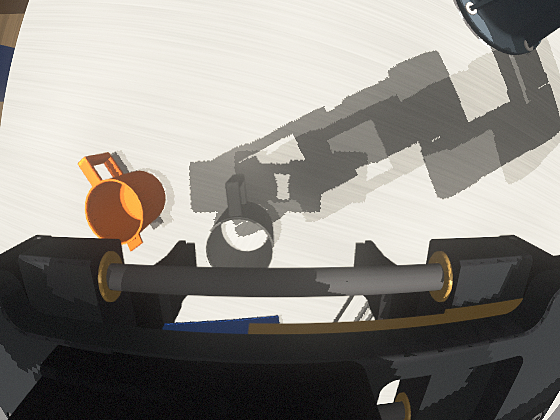

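```bash
python3 - <<'E'
from h import *
im=cv2.imread("pics/w2.png")
crop(im,190,165,110,110,6,"pics/w2a.png",1.3)
E
```

```text
(no output)
```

View pics/w2a.png

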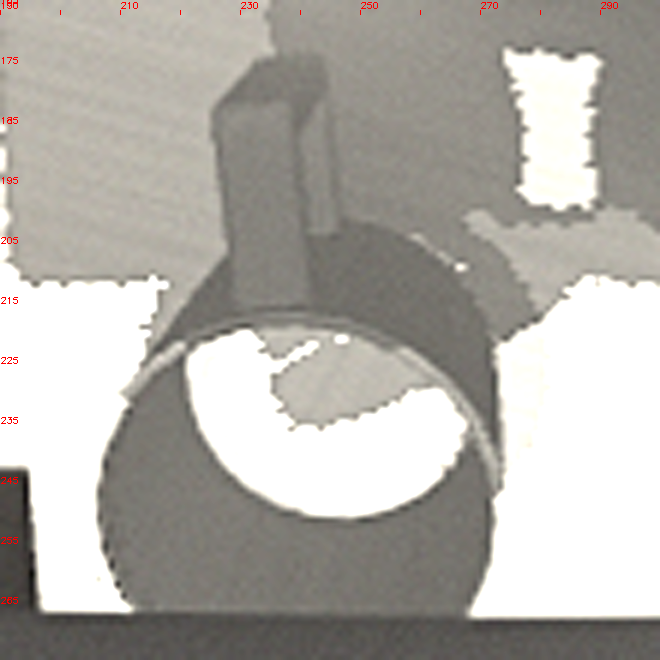

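```bash
python3 - <<'E'
from h import *
import pickle
s=pickle.load(open("w2.pkl","rb"))
f=lambda p:(p[0]/6+190,p[1]/6+165)
rim=[(98,510),(105,450),(130,385),(180,342),(240,318),(300,314),(370,332),(430,367),(480,430),(497,490),(490,560),(470,610),(113,590)]
P=np.array([wplane(s,f(p),.1)[:2] for p in rim])
A=np.c_[2*P,np.ones(len(P))];c=np.linalg.lstsq(A,(P**2).sum(1),rcond=None)[0]
print("rim c",c[:2],"r",np.sqrt(c[2]+c[:2]@c[:2]))
H=[wplane(s,f(p),.092)[:2] for p in [(213,110),(297,105),(232,305),(308,305)]];print(H)
o=(H[0]+H[1])/2;i=(H[2]+H[3])/2;d=o-i
print(o,i,np.rad2deg(np.arctan2(d[1],d[0])),np.rad2deg(np.arctan2(*(o-c[:2])[::-1])),np.linalg.norm(o-c[:2]))
u=(o-c[:2])/np.linalg.norm(o-c[:2]);bar=o-.005*u;print("bar",bar,s["tcp_rot"])
to((bar[0],bar[1],.20),200)
E
```

```text
rim c [ 0.4989 -0.3032] r 0.04024487938845506
[array([ 0.4273, -0.3381]), array([ 0.4221, -0.3228]), array([ 0.4637, -0.3253]), array([ 0.4597, -0.3109])]
[ 0.4247 -0.3304] [ 0.4617 -0.3181] -161.5958963160325 -159.85051538163657 0.0790187912647565
bar [ 0.4294 -0.3287] [[-0.9627 -0.2705  0.0018]
 [-0.2705  0.9627  0.0008]
 [-0.002   0.0003 -1.    ]]
to (np.float64(0.4294354315679454), np.float64(-0.328707738007495), 0.2) -> [ 0.022 -0.231  0.567] [-0.001  0.001 -0.047]
```

Request:
carry_out --pt "0.01 -0.1 0.15 0 0 -0.01" --pt "0.02 -0.23 0.35 0 0 -0.02" --pt "0.02 -0.23 0.57 0 0 -0.03" --pt "0.02 -0.23 0.57 0 0 -0.03"

```text
time_s: 4.12
position: [0.4292, -0.3256, 0.1977]
tcp_rot: [[-0.948, -0.318, -0.001], [-0.318, 0.948, 0.005], [-0.0, 0.005, -1.0]]
force: [0.0, -0.2, 0.1]
opening: 0.997
```

```bash
python3 - <<'E'
from h import *
s=bot.read_state();print(s["joint_positions"],s["position"]);cv2.imwrite("pics/sd3.png",bot.capture("side"));im=bot.capture("wrist");cv2.imwrite("pics/w3.png",im)
to((.429,-.3285,.066),198.5)
E
```

```text
[ -49.1399   27.0558   96.9487    0.149    56.268  -157.7474] [ 0.4292 -0.3256  0.1977]
to (0.429, -0.3285, 0.066) -> [0.012 0.002 0.675] [-0.002  0.002  0.   ]
```

View pics/w3.png

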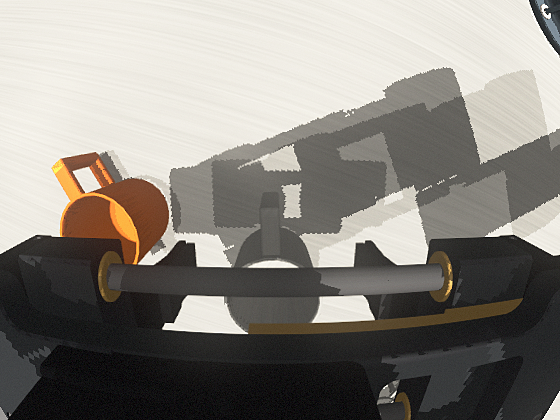

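View pics/sd3.png

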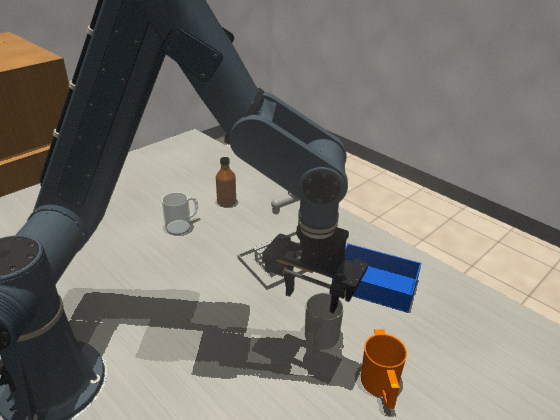

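```bash
python3 - <<'E'
from h import *
s=bot.read_state();R=s["tcp_rot"]
for p,z in [((168,205),.09),((168,205),.03),((270,195),.092),((137,262),.1)]:
    P=wplane(s,p,z);print(p,P,(R.T@(P-s["position"])))
E
```

```text
(168, 205) [ 0.4502 -0.4143  0.09  ] [ 0.0095 -0.0877  0.1112]
(168, 205) [ 0.4706 -0.4298  0.03  ] [-0.0047 -0.1087  0.1713]
(270, 195) [ 0.415  -0.3361  0.092 ] [ 0.018  -0.0024  0.1089]
(137, 262) [ 0.5061 -0.4283  0.1   ] [-0.0391 -0.1187  0.1015]
```

```bash
python3 - <<'E'
from h import *
im=cv2.imread("pics/w3.png")
crop(im,225,175,110,90,6,"pics/w3a.png",1.8)
E
```

```text
(no output)
```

View pics/w3a.png

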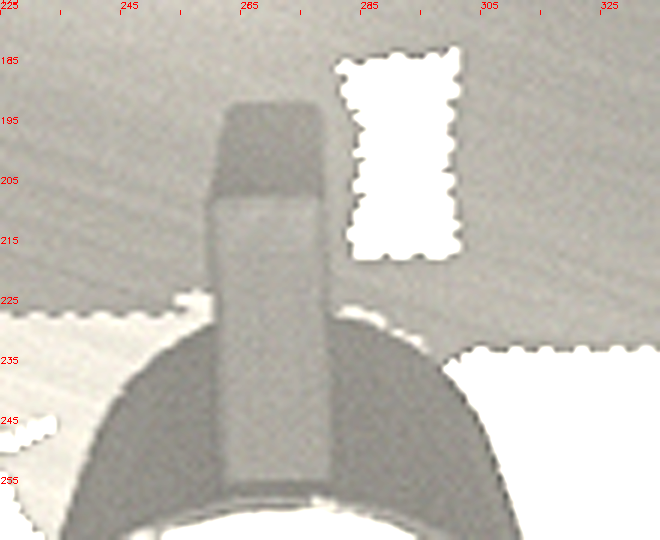

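```bash
python3 - <<'E'
from h import *
s=bot.read_state();R=s["tcp_rot"]
for p,z in [((269.4,207.5),.092),((271.5,255),.092)]:
    P=wplane(s,p,z);print(p,P,(R.T@(P-s["position"])))
E
```

```text
(269.4, 207.5) [ 0.4249 -0.3333  0.092 ] [ 0.0078 -0.0029  0.109 ]
(271.5, 255) [ 0.4631 -0.3188  0.092 ] [-0.0331 -0.0013  0.1091]
```

Request:
carry_out --pt "0.015 -0.012 0.12 0 0 0" --pt "0.015 -0.012 0.3 0 0 0" --pt "0.015 -0.012 0.48 0 0 0" --pt "0.015 -0.012 0.61 0 0 0" --pt "0.015 -0.012 0.66 0 0 0" --pt "0.015 -0.012 0.66 0 0 0" --pt "0.015 -0.012 0.66 0 0 0"

```text
time_s: 5.1
position: [0.4303, -0.3321, 0.0706]
tcp_rot: [[-0.948, -0.318, 0.006], [-0.318, 0.948, -0.004], [-0.005, -0.006, -1.0]]
force: [-0.0, 0.4, 0.9]
opening: 1.0
```

Request:
carry_out --pt "0 0 0 0 0 0" --pt "0 0 0 0 0 0" --pt "0 0 0 0 0 0" --pt "0 0 0 0 0 0" --pt "0 0 0 0 0 0" --pt "0 0 0 0 0 0" --pt "0 0 0 0 0 0" --jaw -1

```text
time_s: 5.98
position: [0.4303, -0.3321, 0.0706]
tcp_rot: [[-0.948, -0.318, 0.006], [-0.318, 0.948, -0.004], [-0.004, -0.006, -1.0]]
force: [-0.5, -0.2, -0.2]
opening: 0.288
```

```bash
python3 - <<'E'
from h import *
s=bot.read_state();print(s["position"],s["opening"],s["force"]);cv2.imwrite("pics/sd4.png",bot.capture("side"))
E
```

```text
[ 0.4303 -0.3321  0.0706] 0.2883578319757427 [-0.4584 -0.2346 -0.2294]
```

View pics/sd4.png

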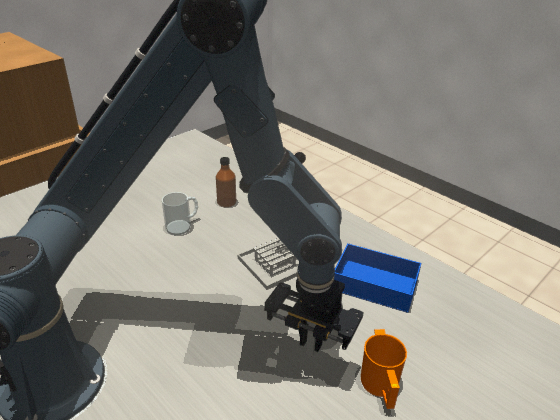

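Request:
carry_out --pt "0 0 0 0 0 0" --pt "0 0 0 0 0 0" --pt "0 0 0 0 0 0"

```text
time_s: 6.4
position: [0.4301, -0.3319, 0.0705]
tcp_rot: [[-0.948, -0.318, 0.006], [-0.318, 0.948, -0.003], [-0.004, -0.005, -1.0]]
force: [-0.1, 0.7, 1.0]
opening: 0.185
```

Request:
carry_out --pt "0 0 -0.02 0 0 0" --pt "0 0 -0.05 0 0 0" --pt "0 0 -0.1 0 0 0" --pt "0 0 -0.15 0 0 0" --pt "0 0 -0.2 0 0 0" --pt "0 0 -0.23 0 0 0" --pt "0 0 -0.25 0 0 0" --pt "0 0 -0.25 0 0 0"

```text
time_s: 7.4
position: [0.4299, -0.3318, 0.1208]
tcp_rot: [[-0.948, -0.318, 0.006], [-0.318, 0.948, -0.004], [-0.004, -0.005, -1.0]]
force: [-0.7, 0.3, -1.8]
opening: 0.182
```

```bash
python3 - <<'E'
from h import *
s=bot.read_state();print(s["position"],s["opening"],s["force"],s["moment"]);im=bot.capture("side");cv2.imwrite("pics/sd5.png",im);crop(im,240,220,160,150,5,"pics/sd5a.png",1.4);cv2.imwrite("pics/w5.png",bot.capture("wrist"))
E
```

```text
[ 0.4299 -0.3318  0.1208] 0.1823847588438905 [-0.7321  0.2861 -1.7598] [-0.0209  0.1488  0.0065]
```

View pics/sd5a.png

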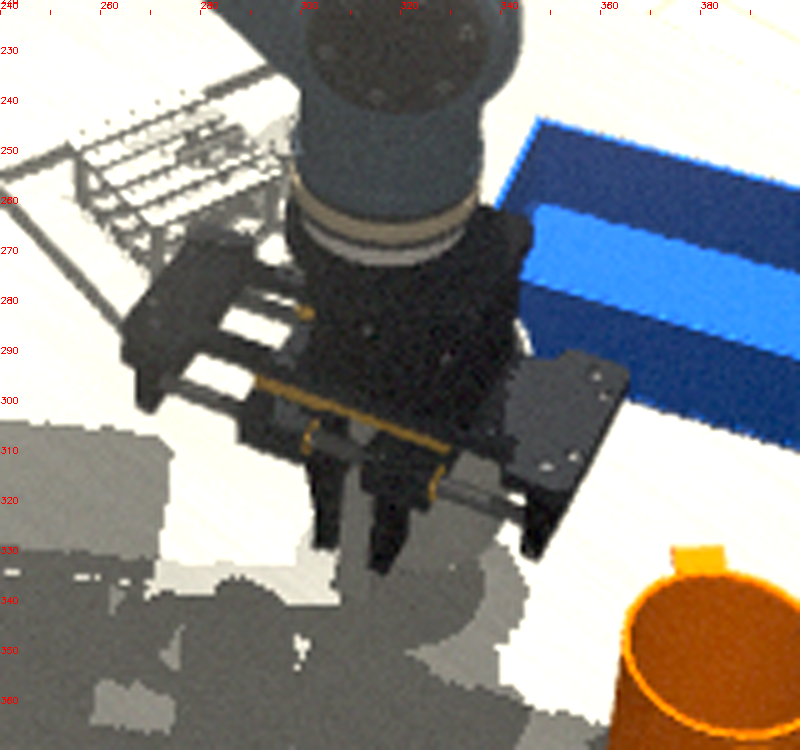

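View pics/w5.png

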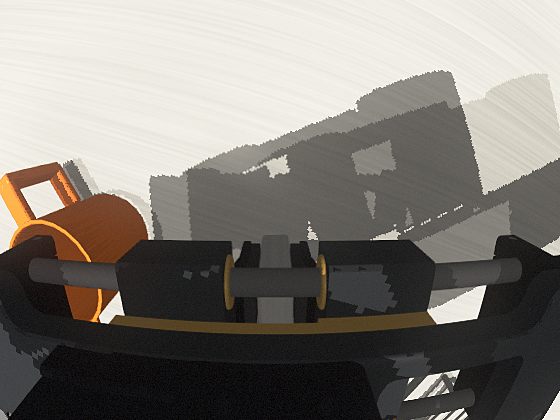

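```bash
python3 - <<'E'
from h import *
to((.445,-.16,.135),185)
E
```

```text
to (0.445, -0.16, 0.135) -> [-0.346  0.788 -0.076] [-0.003  0.003  0.15 ]
```

Request:
carry_out --pt "-0.02 0.05 -0.02 0 0 0.01" --pt "-0.06 0.14 -0.05 0 0 0.03" --pt "-0.12 0.27 -0.07 0 0 0.05" --pt "-0.18 0.4 -0.08 0 0 0.08" --pt "-0.24 0.54 -0.08 0 0 0.1" --pt "-0.29 0.66 -0.08 0 0 0.13" --pt "-0.33 0.74 -0.08 0 0 0.14" --pt "-0.35 0.79 -0.08 0 0 0.15" --pt "-0.35 0.79 -0.08 0 0 0.15"

```text
time_s: 8.62
position: [0.4454, -0.1585, 0.1359]
tcp_rot: [[-0.996, -0.089, 0.005], [-0.089, 0.996, -0.003], [-0.004, -0.003, -1.0]]
force: [-0.1, -0.7, -2.8]
opening: 0.182
```

```bash
python3 - <<'E'
from h import *
to((.441,-.0137,.13),170.6)
E
```

```text
to (0.441, -0.0137, 0.13) -> [-0.042  0.723  0.028] [-0.002  0.003  0.161]
```

Request:
carry_out --pt "0 0.05 0 0 0 0.01" --pt "-0.01 0.13 0 0 0 0.03" --pt "-0.02 0.25 0.01 0 0 0.06" --pt "-0.03 0.38 0.02 0 0 0.09" --pt "-0.04 0.5 0.02 0 0 0.12" --pt "-0.04 0.62 0.03 0 0 0.14" --pt "-0.04 0.69 0.03 0 0 0.16" --pt "-0.04 0.72 0.03 0 0 0.16" --pt "-0.04 0.72 0.03 0 0 0.16"

```text
time_s: 9.75
position: [0.4407, -0.0144, 0.1295]
tcp_rot: [[-0.987, 0.161, 0.005], [0.161, 0.987, -0.003], [-0.005, -0.002, -1.0]]
force: [0.3, -1.0, -2.8]
opening: 0.182
```

```bash
python3 - <<'E'
from h import *
import pickle
s=bot.read_state();print(s["position"],s["joint_positions"]);im=bot.capture("side");cv2.imwrite("pics/sd6.png",im);crop(im,190,130,160,150,5,"pics/sd6a.png",1.4)
i2=bot.capture("scene");cv2.imwrite("pics/sc6.png",i2);crop(i2,230,170,140,120,5,"pics/sc6a.png",1.6)
E
```

```text
[ 0.4407 -0.0144  0.1295] [-16.4081  27.7223 114.1991  -0.121   37.7765 -97.0487]
```

View pics/sd6a.png

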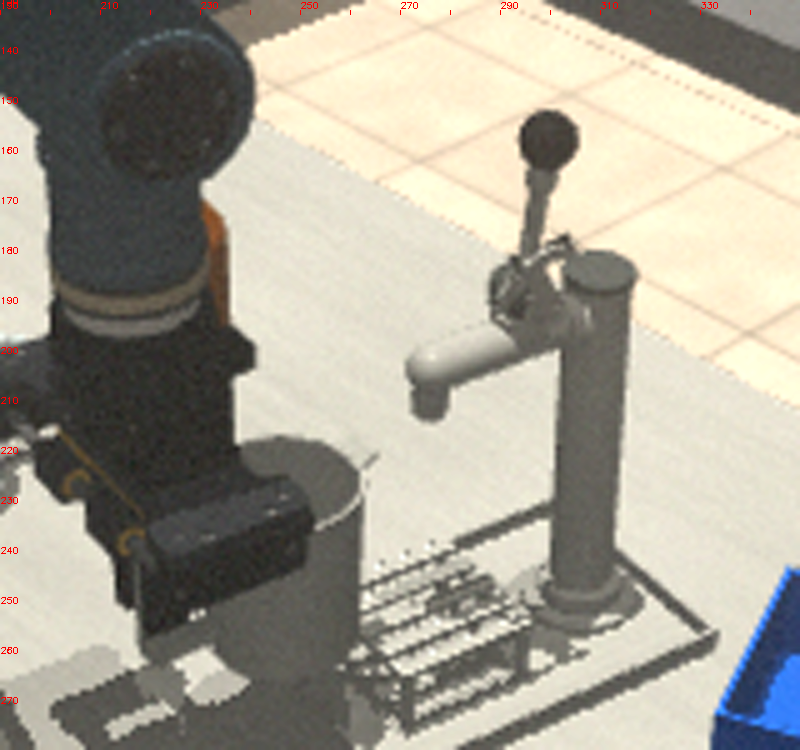

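View pics/sc6a.png

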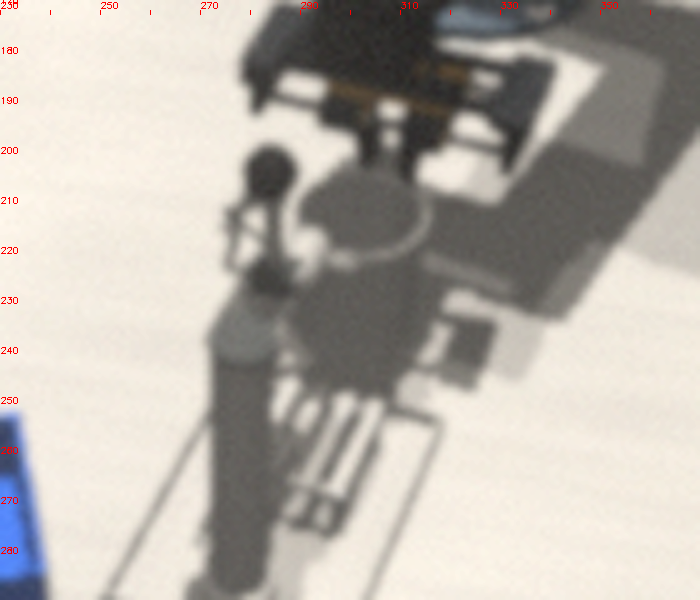

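```bash
python3 - <<'E'
from h import *
print("scene rim",plane("scene",(302.9,212),.159)-[.009,.001,0])
s=bot.read_state();R=s["tcp_rot"];print("pred",s["position"]-.077*R[:,0])
# side cam: font features at true height, offsets
print("side spout",plane("side",(276,212.8),.171))
# project predicted rim extremes to side
c=(s["position"]-.077*R[:,0])
import math
for z in (.159,):
    pts=np.array([proj("side",[c[0]+.043*math.cos(a),c[1]+.043*math.sin(a),z]) for a in np.linspace(0,6.28,60)])
    print("pred side rim box",pts.min(0),pts.max(0))
pts=np.array([proj("side",[c[0]+.038*math.cos(a),c[1]+.038*math.sin(a),.059]) for a in np.linspace(0,6.28,60)]);print("base",pts.min(0),pts.max(0))
print("proj spout",proj("side",[.6,-.04,.171]),proj("side",[.6-.075*.9866-.075*.163,-.04+.075*.163-.075*.9866,.014]))
E
```

```text
scene rim [ 0.5069 -0.019   0.159 ]
pred [ 0.517  -0.0274  0.13  ]
side spout [ 0.602  -0.0472  0.171 ]
pred side rim box [228.4223 216.6515] [263.1016 237.2466]
base [231.7619 248.4007] [261.0926 267.3357]
proj spout [273.5016 211.9171] [264.971  285.5237]
```

```bash
python3 - <<'E'
from h import *
to((.527,-.0323,.124),170.5)
E
```

```text
to (0.527, -0.0323, 0.124) -> [-0.438 -0.016  0.03 ] [-0.001  0.004  0.002]
```

Request:
carry_out --pt "0 0 0.01 0 0 0" --pt "-0.04 0 0.03 0 0 0" --pt "-0.1 0 0.03 0 0 0" --pt "-0.18 -0.01 0.03 0 0 0" --pt "-0.26 -0.01 0.03 0 0 0" --pt "-0.34 -0.015 0.03 0 0 0" --pt "-0.4 -0.015 0.03 0 0 0" --pt "-0.44 -0.015 0.03 0 0 0" --pt "-0.44 -0.015 0.03 0 0 0" --pt "-0.44 -0.015 0.03 0 0 0"

```text
time_s: 11.1
position: [0.5265, -0.0319, 0.1239]
tcp_rot: [[-0.987, 0.162, 0.004], [0.162, 0.987, -0.003], [-0.004, -0.002, -1.0]]
force: [-0.0, 0.3, -3.0]
opening: 0.181
```

```bash
python3 - <<'E'
from h import *
s=bot.read_state();print(s["position"],s["force"]);im=bot.capture("side");cv2.imwrite("pics/sd7.png",im);crop(im,210,140,150,150,5,"pics/sd7a.png",1.4)
i2=bot.capture("scene");cv2.imwrite("pics/sc7.png",i2);crop(i2,230,170,140,120,5,"pics/sc7a.png",1.6)
E
```

```text
[ 0.5265 -0.0319  0.1239] [-0.0065  0.2722 -2.9566]
```

View pics/sd7a.png

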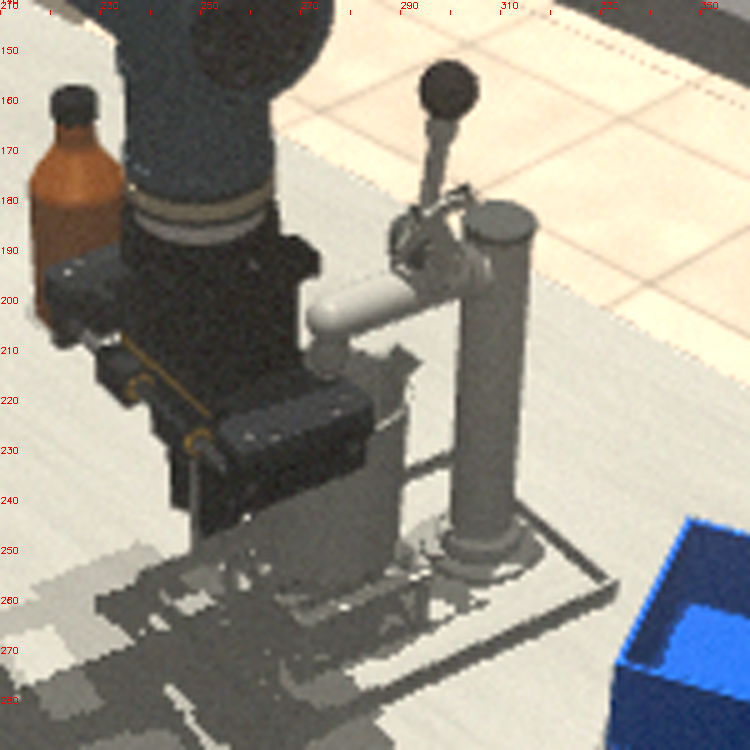

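View pics/sc7a.png

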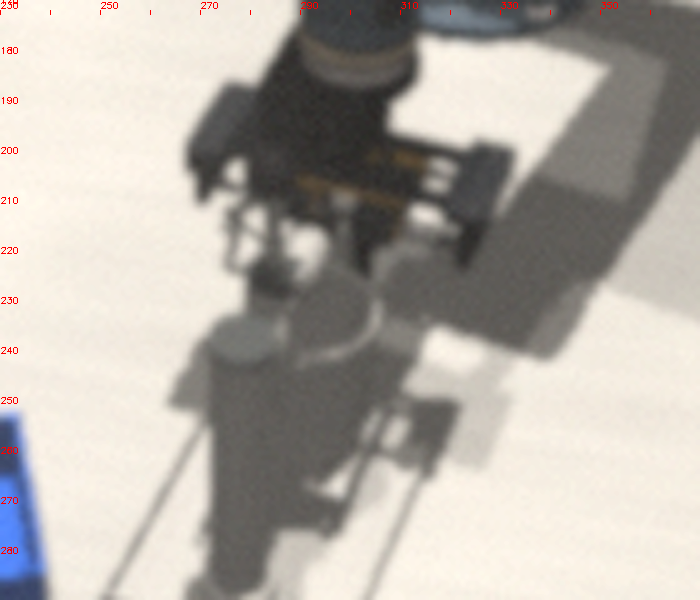

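```bash
python3 - <<'E'
from h import *
print(proj("scene",[.607,-.0405,.153]))
c=plane("side",(276,212.8),.171);c[2]=.153;print(proj("side",c))
print("jug scene raw",plane("scene",(293,232),.153),"side rim predicted at spout raw:")
import math
pts=np.array([proj("scene",[.607+.043*math.cos(a),-.0405+.043*math.sin(a),.153]) for a in np.linspace(0,6.28,100)]);print(pts.min(0),pts.max(0))
pts=np.array([proj("side",[c[0]+.043*math.cos(a),c[1]+.043*math.sin(a),.153]) for a in np.linspace(0,6.28,100)]);print(pts.min(0),pts.max(0))
E
```

```text
[290.7927 232.1289]
[275.8842 218.5415]
jug scene raw [ 0.6051 -0.0342  0.153 ] side rim predicted at spout raw:
[276.3449 222.3742] [305.2522 242.4232]
[259.1492 209.0805] [292.5871 228.5425]
```

Request:
carry_out --pt "0 -0.015 0.01 0 0 0" --pt "0 -0.015 0.02 0 0 0" --pt "0 -0.015 0.03 0 0 0" --pt "0 -0.015 0.037 0 0 0" --pt "0 -0.015 0.037 0 0 0" --pt "0 -0.015 0.041 0 0 0" --pt "0 -0.015 0.041 0 0 0"

```text
time_s: 12.08
position: [0.5262, -0.0349, 0.1159]
tcp_rot: [[-0.987, 0.162, 0.004], [0.162, 0.987, -0.003], [-0.005, -0.002, -1.0]]
force: [-0.0, -0.0, -2.4]
opening: 0.186
```

Request:
carry_out --pt "0 0 0.005 0 0 0" --pt "0 0 0.005 0 0 0" --pt "0 0 0.01 0 0 0" --pt "0 0 0.01 0 0 0"

```text
time_s: 12.58
position: [0.526, -0.0348, 0.1153]
tcp_rot: [[-0.987, 0.162, 0.005], [0.161, 0.987, -0.003], [-0.005, -0.002, -1.0]]
force: [-3.5, 0.9, 11.7]
opening: 0.179
```

```bash
python3 - <<'E'
from h import *
s=bot.read_state();print(s["position"],s["force"],s["moment"])
E
```

```text
[ 0.526  -0.0348  0.1153] [-3.4621  0.918  11.7483] [ 0.1706  0.5353 -0.0356]
```

Request:
carry_out --pt "0 0 -0.005 0 0 0" --pt "0 0 -0.005 0 0 0"

```text
time_s: 12.82
position: [0.5261, -0.0349, 0.1162]
tcp_rot: [[-0.987, 0.162, 0.005], [0.162, 0.987, -0.003], [-0.005, -0.002, -1.0]]
force: [0.5, -0.3, -2.4]
opening: 0.184
```

Request:
carry_out --pt "0 0 0 0 0 0" --pt "0 0 0 0 0 0" --pt "0 0 0 0 0 0" --pt "0 0 0 0 0 0" --jaw 0

```text
time_s: 13.32
position: [0.5262, -0.0349, 0.1162]
tcp_rot: [[-0.987, 0.162, 0.005], [0.162, 0.987, -0.003], [-0.006, -0.002, -1.0]]
force: [-0.4, -0.1, -0.5]
opening: 0.481
```

```bash
python3 - <<'E'
from h import *
s=bot.read_state();print(s["position"],s["force"],s["moment"],s["opening"])
im=bot.capture("side");crop(im,210,140,150,150,5,"pics/sd8a.png",1.4)
i2=bot.capture("scene");crop(i2,230,170,140,120,5,"pics/sc8a.png",1.6);cv2.imwrite("pics/w8.png",bot.capture("wrist"))
E
```

```text
[ 0.5262 -0.0349  0.1162] [-0.3757 -0.1053 -0.5379] [-0.0059  0.0337  0.0715] 0.48118159837685054
```

View pics/sd8a.png

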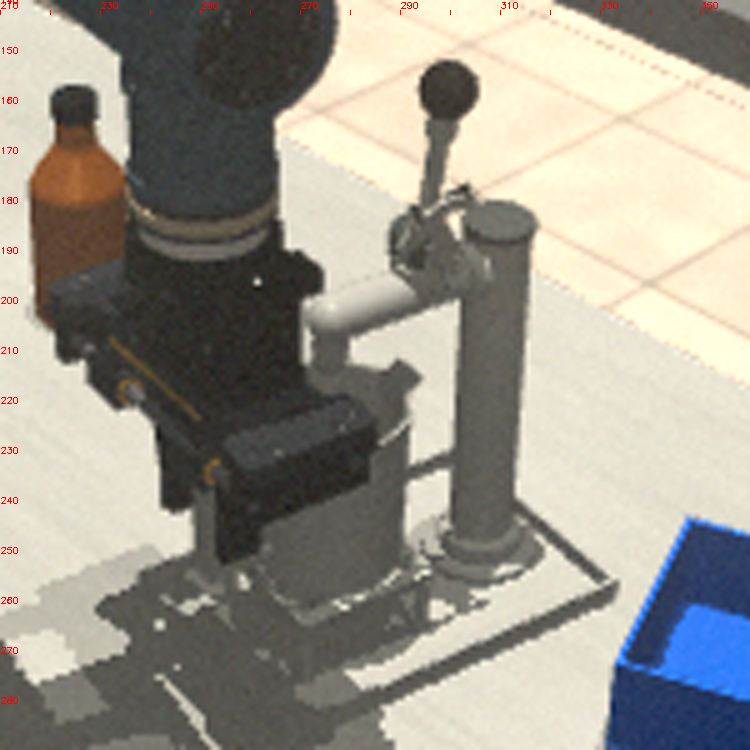

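View pics/w8.png

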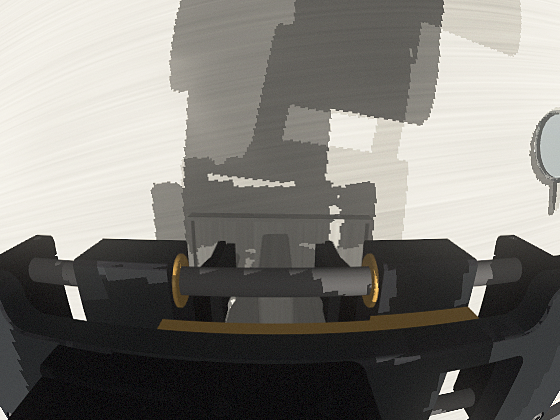

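Request:
carry_out --pt "0 0 -0.05 0 0 0" --pt "0 0 -0.15 0 0 0" --pt "0 0 -0.35 0 0 0" --pt "0 0 -0.6 0 0 0" --pt "0 0 -0.85 0 0 0" --pt "0 0 -1 0 0 0" --pt "0 0 -1 0 0 0" --pt "0 0 -1 0 0 0"

```text
time_s: 14.48
position: [0.5242, -0.034, 0.3155]
tcp_rot: [[-0.987, 0.162, 0.003], [0.162, 0.987, -0.003], [-0.004, -0.002, -1.0]]
force: [-0.6, -0.2, 0.2]
opening: 0.502
```

```bash
python3 - <<'E'
from h import *
s=bot.read_state();print(s["position"],s["force"])
im=bot.capture("side");cv2.imwrite("pics/sd9.png",im);crop(im,210,140,150,150,5,"pics/sd9a.png",1.4)
i2=bot.capture("scene");cv2.imwrite("pics/sc9.png",i2);crop(i2,230,170,140,120,5,"pics/sc9a.png",1.6)
to((.6,-.047,.40),170.5)
E
```

```text
[ 0.5242 -0.034   0.3155] [-0.5801 -0.1866  0.2334]
to (0.6, -0.047, 0.4) -> [-0.386 -0.003 -0.426] [-0.001  0.001  0.002]
```

View pics/sd9a.png

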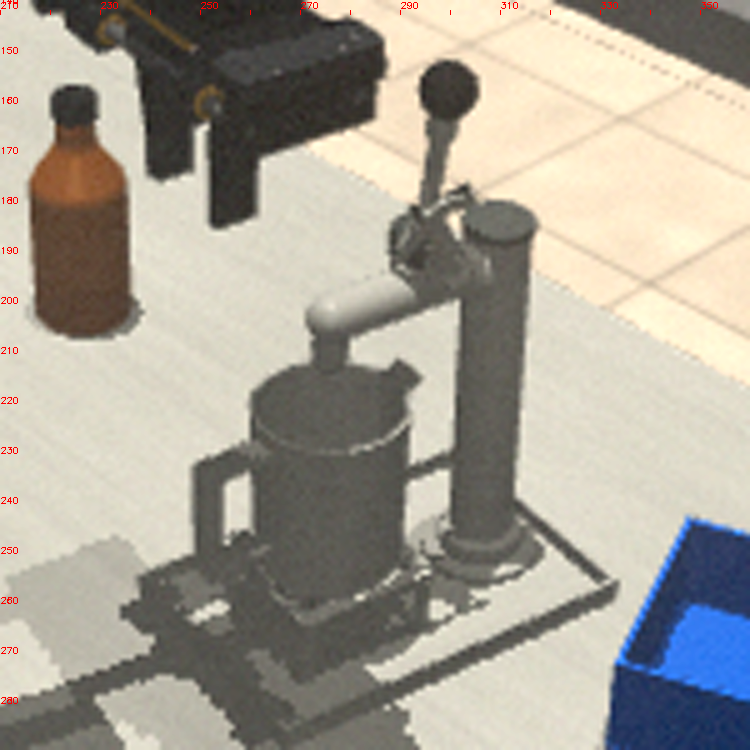

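View pics/sc9a.png

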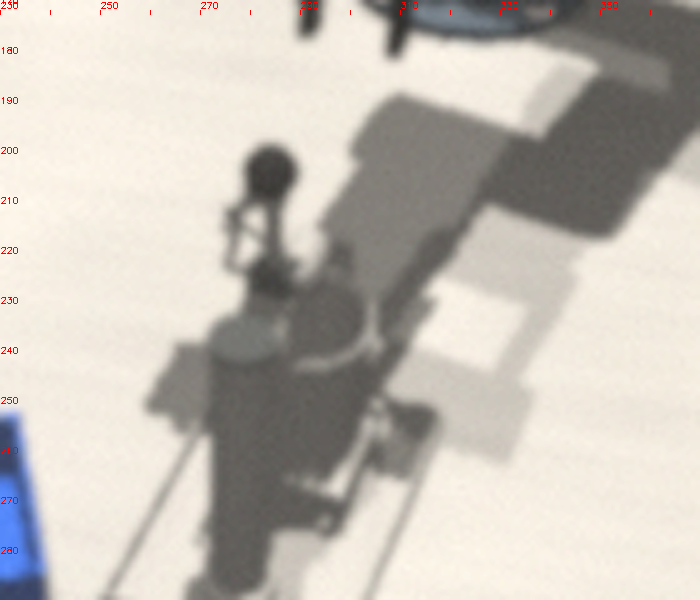

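Request:
carry_out --pt "0 0 -0.15 0 0 0" --pt "0 0 -0.35 0 0 0" --pt "-0.1 0 -0.45 0 0 0" --pt "-0.3 0 -0.45 0 0 0" --pt "-0.5 -0.01 -0.45 0 0 0" --pt "-0.65 -0.02 -0.45 0 0 0" --pt "-0.74 -0.02 -0.45 0 0 0" --pt "-0.74 -0.02 -0.45 0 0 0" --pt "-0.74 -0.02 -0.45 0 0 0" --jaw 1

```text
time_s: 15.7
position: [0.6685, -0.0615, 0.4037]
tcp_rot: [[-0.987, 0.162, -0.001], [0.162, 0.987, -0.001], [0.001, -0.001, -1.0]]
force: [-0.2, -1.1, 0.8]
opening: 0.997
```

```bash
python3 - <<'E'
from h import *
s=bot.read_state();print(s["position"],s["force"],s["joint_positions"])
im=bot.capture("side");cv2.imwrite("pics/sd10.png",im);crop(im,230,60,150,150,5,"pics/sd10a.png",1.4)
cv2.imwrite("pics/w10.png",bot.capture("wrist"));cv2.imwrite("pics/sc10.png",bot.capture("scene"))
to((.67,-.057,.311),170.5)
E
```

```text
[ 0.6685 -0.0615  0.4037] [-0.198  -1.1482  0.8223] [-14.7309  27.1967  61.7783  -0.0909  91.0793 -95.4336]
to (0.67, -0.057, 0.311) -> [-0.003  0.024  0.47 ] [-0.001  0.001  0.002]
```

View pics/sd10a.png

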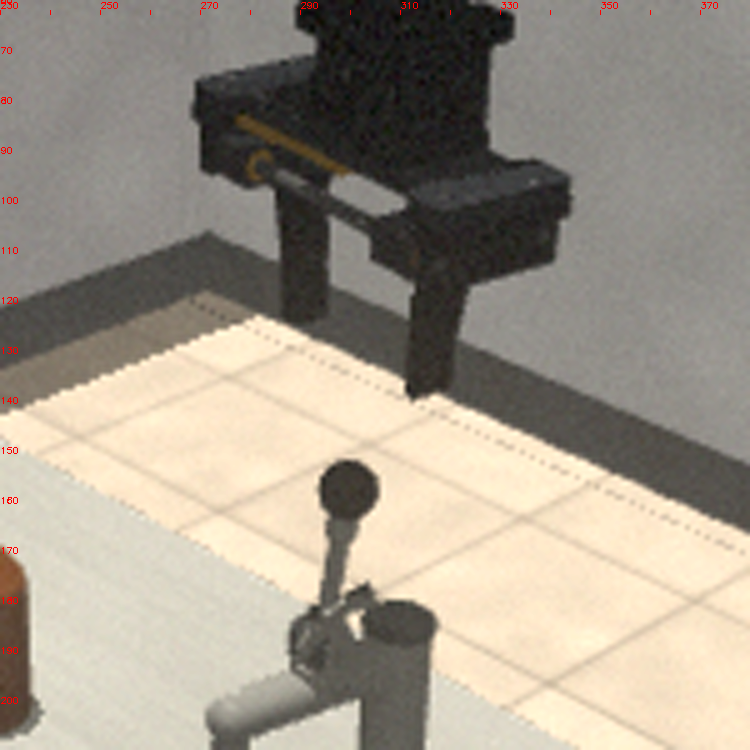

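View pics/w10.png

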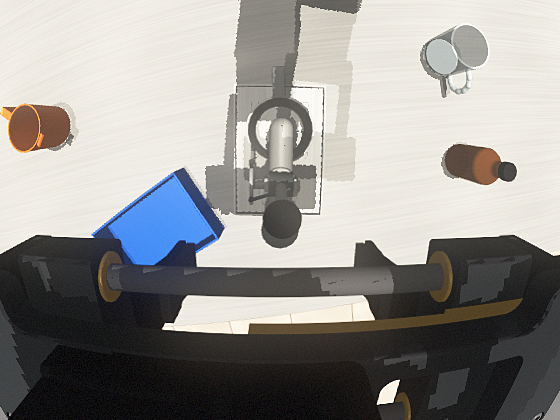

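View pics/sc10.png

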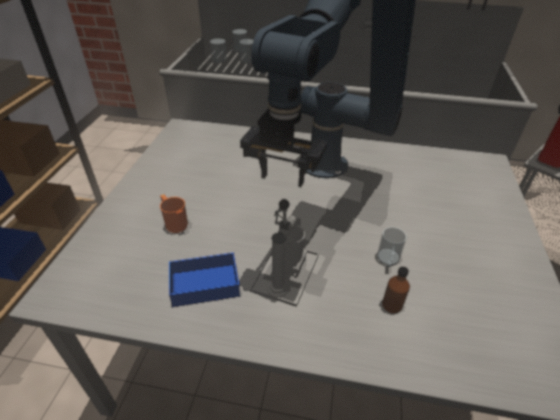

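```bash
python3 - <<'E'
from h import *
im=cv2.imread("pics/w10.png");g=im.max(2)
crop(im,220,80,120,170,4,"pics/w10a.png",1.5)
s=bot.read_state();R=s["tcp_rot"]
for p,z in [((282,217.5),.309),((282,217.5),.300),((280,128),.145),((281,118),.19)]:
    P=wplane(s,p,z);print(P,R.T@(P-s["position"])/.2)
E
```

```text
[ 0.6661 -0.0547  0.309 ] [0.0185 0.0322 0.4802]
[ 0.6686 -0.0549  0.3   ] [0.006  0.0332 0.5253]
[ 0.599  -0.0431  0.145 ] [0.3599 0.0365 1.2997]
[ 0.5883 -0.041   0.19  ] [0.4141 0.0381 1.0747]
```

View pics/w10a.png

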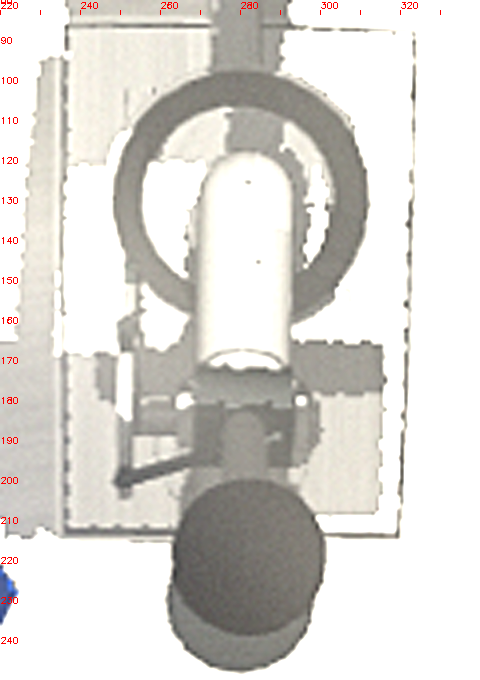

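```bash
python3 - <<'E'
from h import *
# vertical plane parallel to font xz, offset -30 in font y
ex=np.array([np.cos(np.deg2rad(-9.3)),np.sin(np.deg2rad(-9.3)),0]);ey=np.array([-ex[1],ex[0],0])
for n,S in [("scene",[.607,-.0405,0]),("side",[.602,-.048,0])]:
  for p in ([(276.5,211),(276.5,223),(281,204)] if n=="scene" else [(303.5,177),(291,190),(298,196),(299.6,157.8)]):
    for off in (-.02,-.03,0):
      o,d=ray(n,p);q=np.array(S)+off*ey;t=((q-o)@ey)/(d@ey);P=o+t*d-np.array(S);print(n,p,off,np.round([P@ex,P@ey,P[2]],4))
s=bot.read_state()
print(wplane(s,(250,200),.25),wplane(s,(250,200),.27))
E
```

```text
scene (276.5, 211) -0.02 [ 0.0713 -0.02    0.2872]
scene (276.5, 211) -0.03 [ 0.044  -0.03    0.2621]
scene (276.5, 211) 0 [ 0.1258 -0.      0.3373]
scene (276.5, 223) -0.02 [ 0.0701 -0.02    0.2432]
scene (276.5, 223) -0.03 [ 0.0428 -0.03    0.2165]
scene (276.5, 223) 0 [0.1247 0.     0.2965]
scene (281, 204) -0.02 [ 0.0367 -0.02    0.2843]
scene (281, 204) -0.03 [ 0.0081 -0.03    0.2591]
scene (281, 204) 0 [ 0.0937 -0.      0.3347]
side (303.5, 177) -0.02 [ 0.0666 -0.02    0.266 ]
side (303.5, 177) -0.03 [ 0.0585 -0.03    0.2736]
side (303.5, 177) 0 [ 0.0827 -0.      0.2507]
side (291, 190) -0.02 [ 0.0292 -0.02    0.2407]
side (291, 190) -0.03 [ 0.0216 -0.03    0.2486]
side (291, 190) 0 [0.0444 0.     0.2249]
side (298, 196) -0.02 [ 0.0522 -0.02    0.2148]
side (298, 196) -0.03 [ 0.0443 -0.03    0.2231]
side (298, 196) 0 [ 0.0679 -0.      0.1984]
side (299.6, 157.8) -0.02 [ 0.0513 -0.02    0.3246]
side (299.6, 157.8) -0.03 [ 0.0435 -0.03    0.3315]
side (299.6, 157.8) 0 [ 0.0671 -0.      0.3108]
[ 0.6608 -0.0831  0.25  ] [ 0.6567 -0.0809  0.27  ]
```

Request:
carry_out --pt "0.01 0.03 0.1 0 0 0" --pt "0.01 0.03 0.22 0 0 0" --pt "0.01 0.03 0.34 0 0 0" --pt "0.01 0.03 0.42 0 0 0" --pt "0.01 0.03 0.45 0 0 0" --pt "0.01 0.03 0.45 0 0 0"

```text
time_s: 16.6
position: [0.6678, -0.0554, 0.3153]
tcp_rot: [[-0.987, 0.162, 0.001], [0.162, 0.987, -0.002], [-0.002, -0.002, -1.0]]
force: [0.8, 0.0, 0.1]
opening: 0.998
```

```bash
python3 - <<'E'
from h import *
s=bot.read_state();print(s["position"],s["force"])
im=bot.capture("side");crop(im,230,60,150,150,5,"pics/sd11a.png",1.4)
cv2.imwrite("pics/w11.png",bot.capture("wrist"))
E
```

```text
[ 0.6678 -0.0554  0.3153] [0.7729 0.0416 0.0909]
```

View pics/sd11a.png

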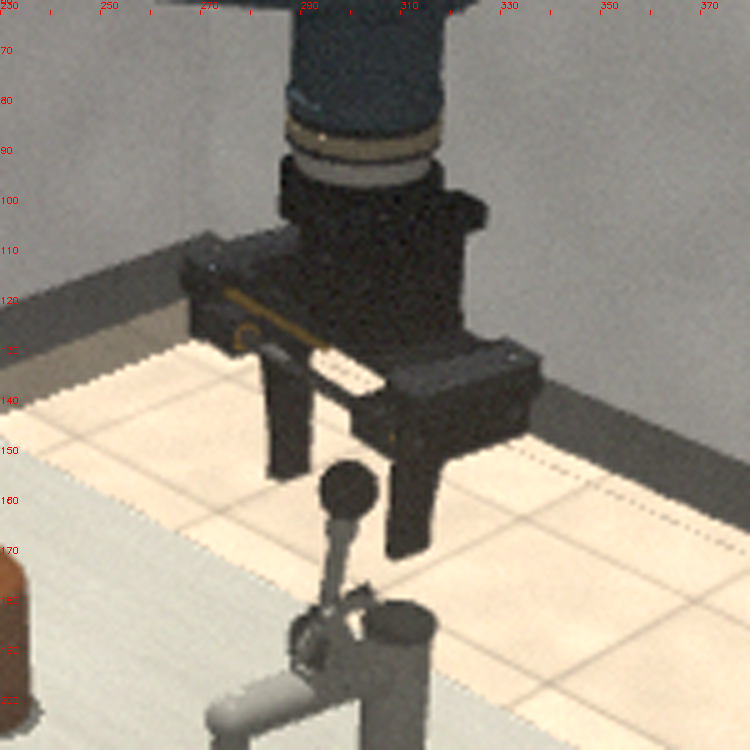

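View pics/w11.png

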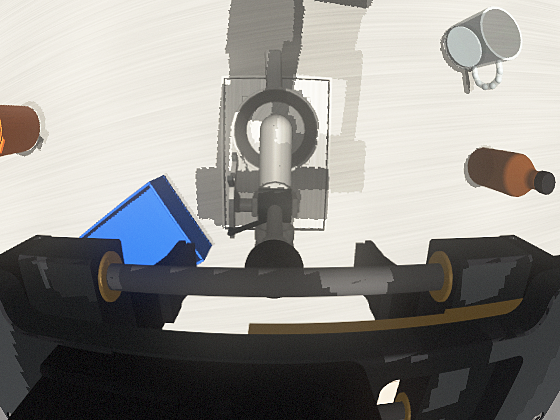

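Request:
carry_out --pt "0 0 0 0 0 0" --pt "0 0 0 0 0 0" --pt "0 0 0 0 0 0" --pt "0 0 0 0 0 0" --pt "0 0 0 0 0 0" --pt "0 0 0 0 0 0" --pt "0 0 0 0 0 0" --pt "0 0 0 0 0 0" --pt "0 0 0 0 0 0" --pt "0 0 0 0 0 0" --jaw -1

```text
time_s: 17.95
position: [0.6681, -0.056, 0.3161]
tcp_rot: [[-0.987, 0.162, 0.003], [0.162, 0.987, -0.003], [-0.003, -0.003, -1.0]]
force: [-0.9, -2.9, 0.4]
opening: 0.324
```

```bash
python3 - <<'E'
from h import *
s=bot.read_state();print(s["position"],s["force"],s["moment"],s["opening"]*87)
im=bot.capture("side");crop(im,230,60,150,150,5,"pics/sd12a.png",1.4)
E
```

```text
[ 0.6681 -0.056   0.3161] [-0.8596 -2.8679  0.4407] [-0.4258  0.1189  0.033 ] 28.21750441828455
```

View pics/sd12a.png

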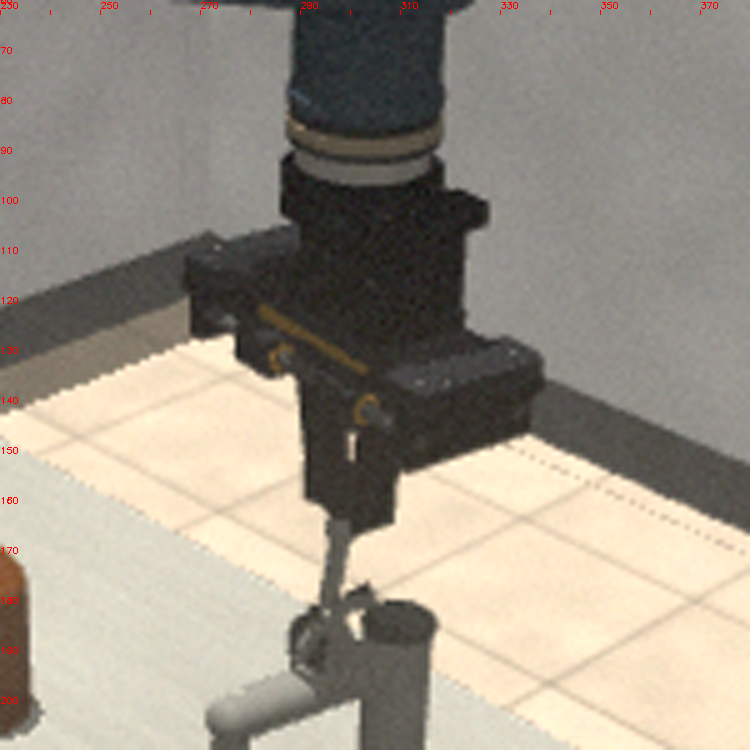

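Request:
carry_out --pt "0.02 0 -0.002 0 0 0" --pt "0.05 0 -0.003 0 0 0" --pt "0.085 0 -0.004 0 0 0" --pt "0.12 0 0 0 0 0" --pt "0.148 0 0.004 0 0 0" --pt "0.148 0 0.004 0 0 0" --pt "0.148 0 0.004 0 0 0"

```text
time_s: 18.88
position: [0.6393, -0.051, 0.3158]
tcp_rot: [[-0.987, 0.162, 0.004], [0.162, 0.987, -0.003], [-0.005, -0.002, -1.0]]
force: [3.3, -1.1, 0.4]
opening: 0.325
```

```bash
python3 - <<'E'
from h import *
s=bot.read_state();print(s["position"],s["force"],s["moment"],s["opening"]*87)
im=bot.capture("side");crop(im,230,100,150,150,5,"pics/sd13a.png",1.4)
E
```

```text
[ 0.6393 -0.051   0.3158] [ 3.2804 -1.1186  0.3775] [-0.2382 -0.7736  0.0071] 28.29228900498601
```

View pics/sd13a.png

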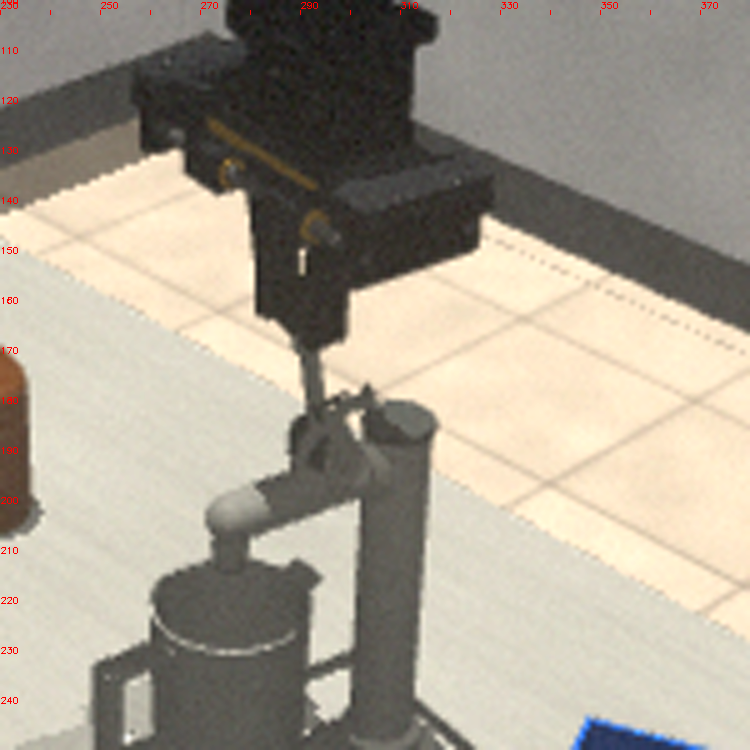

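Request:
carry_out --pt "0.02 0 0.005 0 0 0" --pt "0.045 0 0.012 0 0 0" --pt "0.07 0 0.02 0 0 0" --pt "0.09 0 0.03 0 0 0" --pt "0.11 0 0.04 0 0 0" --pt "0.125 0 0.048 0 0 0" --pt "0.14 0 0.056 0 0 0" --pt "0.14 0 0.056 0 0 0" --pt "0.14 0 0.056 0 0 0" --pt "0.14 0 0.056 0 0 0"

```text
time_s: 20.18
position: [0.6122, -0.0462, 0.3063]
tcp_rot: [[-0.987, 0.162, 0.007], [0.162, 0.987, -0.003], [-0.007, -0.002, -1.0]]
force: [3.1, -0.8, 6.7]
opening: 0.328
```

```bash
python3 - <<'E'
from h import *
s=bot.read_state();print(s["position"],s["force"],s["moment"],s["opening"]*87)
im=bot.capture("side");cv2.imwrite("pics/sd14.png",im);crop(im,250,150,75,75,10,"pics/sd14a.png",1.6)
cv2.imwrite("pics/w14.png",bot.capture("wrist"));i2=bot.capture("scene");crop(i2,230,170,140,120,5,"pics/sc14a.png",1.6)
E
```

```text
[ 0.6122 -0.0462  0.3063] [ 3.0681 -0.7862  6.7126] [-0.087  -0.6098 -0.0294] 28.49939267226927
```

View pics/sd14a.png

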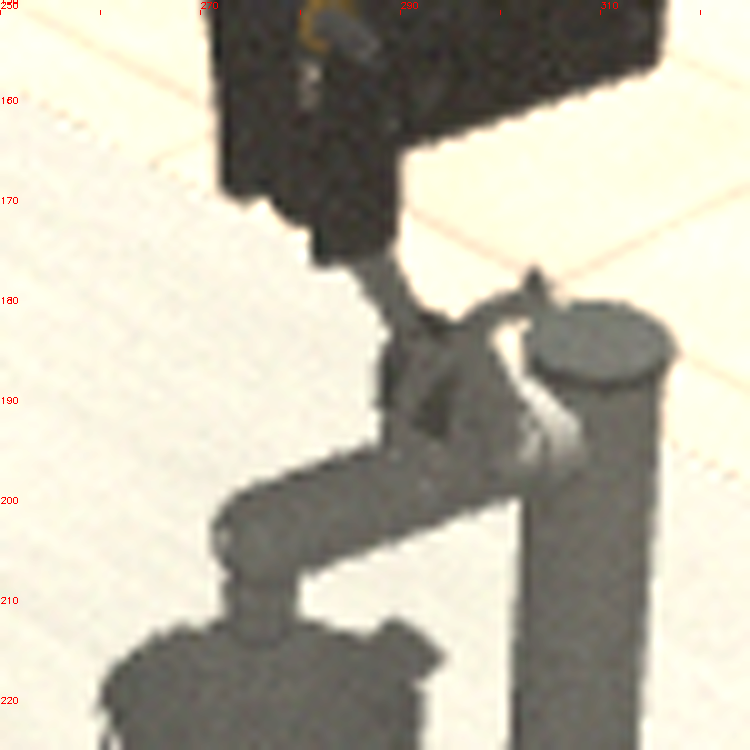

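View pics/w14.png

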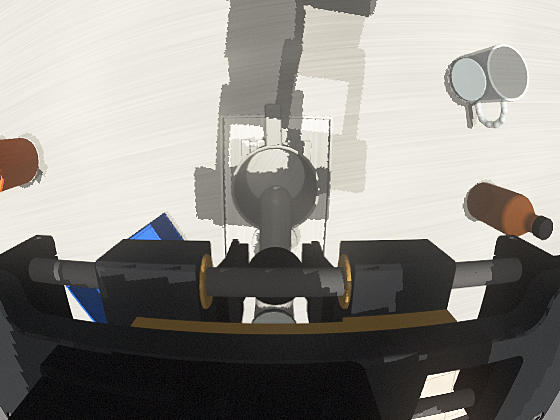

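View pics/sc14a.png

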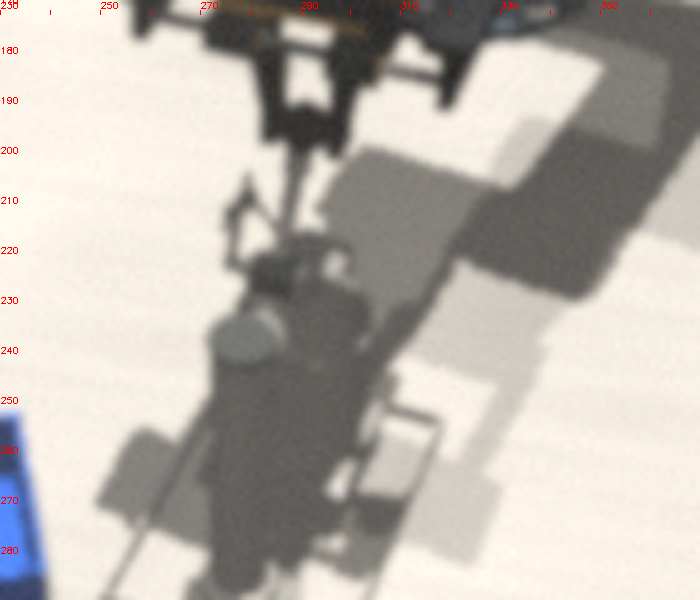

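```bash
python3 - <<'E'
from h import *
im=cv2.imread("pics/sd14.png");crop(im,270,160,45,45,16,"pics/sd14b.png",1.8)
ex=np.array([np.cos(np.deg2rad(-9.4)),np.sin(np.deg2rad(-9.4)),0]);ey=np.array([-ex[1],ex[0],0])
for n,S in [("side",np.array([.602,-.0475,0])),("scene",np.array([.607,-.0405,0]))]:
  for v in (.0,.6,.7,.8):
    th=v-.15
    print(n,v,[np.round(proj(n,S+ex*(.055-r*np.sin(th))+[0,0,.225+r*np.cos(th)]),1) for r in (0.025,.045,.06,.085)])
E
```

```text
side 0.0 [array([295.8, 179.9]), array([297.1, 172.8]), array([298. , 167.4]), array([299.6, 158.3])]
side 0.6 [array([291.1, 182.3]), array([288.5, 177.1]), array([286.5, 173.1]), array([283.1, 166.3])]
side 0.7 [array([290.4, 183. ]), array([287.2, 178.3]), array([284.7, 174.7]), array([280.6, 168.6])]
side 0.8 [array([289.7, 183.7]), array([285.9, 179.6]), array([283.1, 176.5]), array([278.1, 171.1])]
scene 0.0 [array([284.9, 220.4]), array([284.7, 215.6]), array([284.5, 211.9]), array([284.2, 205.6])]
scene 0.6 [array([286.7, 217.6]), array([287.9, 210.7]), array([288.9, 205.5]), array([290.4, 196.7])]
scene 0.7 [array([286.9, 217.5]), array([288.4, 210.4]), array([289.5, 205.2]), array([291.3, 196.3])]
scene 0.8 [array([287.2, 217.4]), array([288.8, 210.3]), array([290., 205.]), array([292.1, 196.1])]
```

View pics/sd14b.png

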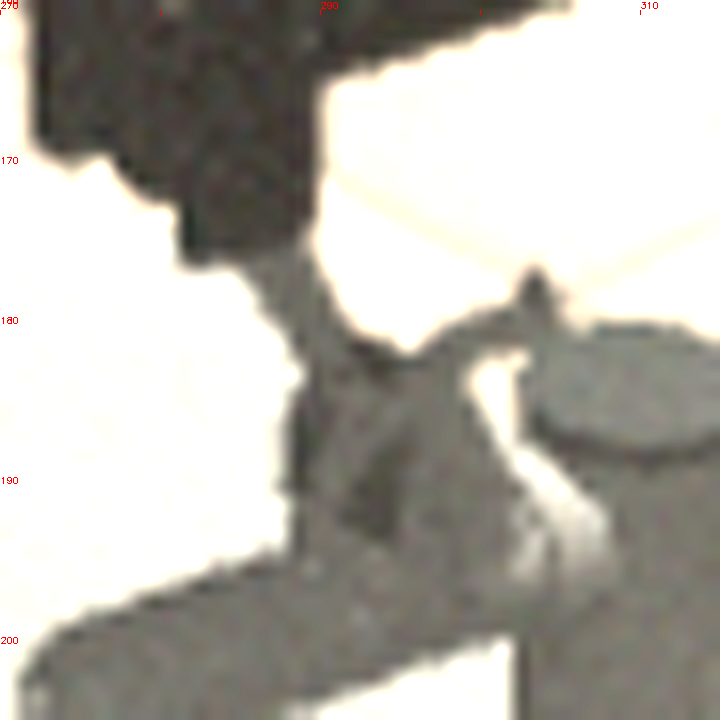

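Request:
carry_out --pt "0.005 0 0.002 0 0 0" --pt "0.009 0 0.003 0 0 0" --pt "0.009 0 0.003 0 0 0" --pt "0.009 0 0.003 0 0 0" --pt "0.009 0 0.003 0 0 0" --pt "0.009 0 0.003 0 0 0"

```text
time_s: 21.08
position: [0.6116, -0.0461, 0.3061]
tcp_rot: [[-0.987, 0.162, 0.01], [0.162, 0.987, -0.003], [-0.01, -0.002, -1.0]]
force: [6.3, -1.6, 1.5]
opening: 0.327
```

```bash
python3 - <<'E'
from h import *
s=bot.read_state();print(s["time_s"],s["position"],s["force"],s["opening"]*87,s["qvel"])
im=bot.capture("side");cv2.imwrite("pics/sd15.png",im);crop(im,270,160,45,45,16,"pics/sd15b.png",1.8);crop(im,210,140,150,150,5,"pics/sd15a.png",1.4)
P=np.array([.6681,-.056,.3161]);d=s["position"]-P;print(np.hypot(d[0],d[1]),np.arcsin(np.hypot(d[0],d[1])/.085-.1494)+.15)
E
```

```text
21.075 [ 0.6116 -0.0461  0.3061] [ 6.3285 -1.6415  1.4676] 28.41338158321031 [-0.0468  0.0438  0.0604 -0.0822  0.0273  0.0569]
0.05738908273054017 0.703614995427851
```

View pics/sd15b.png

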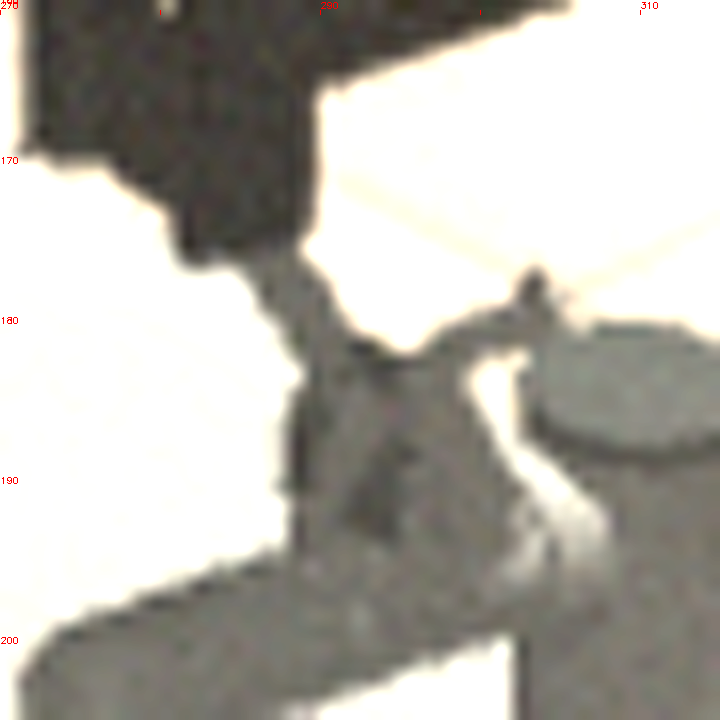

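View pics/sd15a.png

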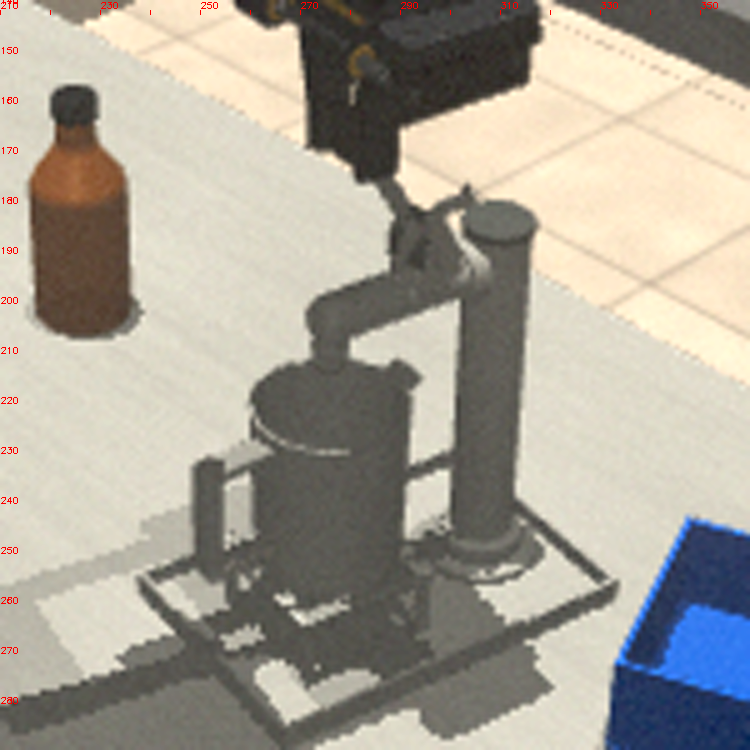

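```bash
python3 - <<'E'
from rig import bot
print(bot.hand_in())
E
```

```text
the job is handed in; nothing more can be done
None
```

The job is handed in: the jug is on the rest under the spout, and the gripper is holding the lever at about the half-open mark. I worked at no more than about 21 s of the 64 s limit, and the hand-in gave no verdict.

- **Jug:** I lifted it by its handle, slid it in under the spout from the front, set it down on the rest and let go. In the last side picture it stands upright and untouched. By the side and scene pictures taken just after release, its rim was within about 3 mm of the spout axis.
- **Lever:** I closed the fingers on the ball only after the jug was released, then pulled the lever forward.
    - **Angle:** the arm's travel gives 0.70 rad. The rod in the side picture gives about 0.66–0.68 rad. I could not read the pointer against the ticks at this resolution.
    - **Force:** the last reading was about 6.5 N horizontally, with the arm still.
- **Mug, bottle, caddy and orange jug:** I never touched them, and they looked unmoved in the pictures I viewed. I did not measure their positions again.

Two checks disagreed:
- **Camera positions:** the three cameras differed by up to about 10 mm on absolute position, so I centred the jug on the spout by comparing the two within the same picture.
- **Ball width:** the gripper opening on the ball read 28.3 mm where 30 mm was expected. The lever still followed the fingers without visible slipping.

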